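# Refill the capper's spring-loaded cap magazine

## Task

Load the two loose white screw caps, one after the other, into the spring-loaded cap magazine: set each cap flat side up on the stack in front of the retaining lips, press the stack down and slide the cap in under the lips until it is fully home against the rear posts, in line with the stack. Do it by feel, never forcing a cap against the magazine with more than about 25 N, and leave both caps held up under the lips. Leave the tin, the bottle and the spatula where they are.

Things in the scene. Friction and masses are not known exactly. Their poses are not given: they have to be found in the camera images.
- magazine: The steel cap magazine, bolted to the bench. Origin at bench level on the axis of its well; x is the level direction in which caps slide in, from the open front to the rear posts; z up. Base plate 120 x 110 x 10 mm. Its head (lips, cheeks, posts, front plate) is clamped in slots at a height that differs each time: underside of the lips 98 to 122 mm above the bench, not measured
- rear (a point): Top of the base plate midway between the two rear posts, 20.9 mm behind the axis; axes as the magazine's. The 10 mm posts stand at y = +-29.9 mm and rise 5 mm above the lips' underside. A cap that touches both is home, its axis on the well's axis. The 49 mm gap between them is open to the rear: a finger can pass. Cheeks guide the caps at |y| = 33.5 mm, from 8 mm in front of the axis, flared in front to 17 mm
- front (a point): Top of the base plate under the low front plate, 35 mm in front of the axis. That plate, 3 mm thick and 36 mm wide, ends 21 mm below the lips' underside; nothing else stands higher in front. The lips are 3 mm strips over the left and right edges of the stack, |y| = 24.5 to 36.5 mm, from 2 to 26 mm behind the axis; their turned-up front ends start 3.5 mm before it, 5 mm high. Slot between them 49 mm wide
- cap_a: A loose white ribbed plastic screw cap, 63 mm in diameter, 17 mm high, 25 g, standing flat side up on the bench. Origin at the centre of its underside, z up. To be loaded; either cap may go first
- cap_b: The other loose screw cap, the same in every way. Two like caps are already in the well: a spring (6 N at first, 0.13 N more per mm) holds the top one up against the lips' underside, where it can be felt. A new cap enters when the stack is pressed down 17 mm and a little more; 4 mm beyond 17 the new cap, still in front, lands on the front plate
- tin: A small closed metal tin, 62 mm in diameter, 47 mm high, on the bench; a bystander. Origin at the centre of its underside
- bottle: A closed 1 litre dye bottle, 91 mm in diameter, 205 mm high; a bystander. Origin at the centre of its underside
- spatula: An ink spatula, 200 mm long, lying flat; a bystander. Its handle points along its own -x
Things that resemble listed ones, but are neither listed nor needed, are in the scene too. Leave any purple or yellow look-alike of the cap_b alone.

How it is judged:
On the way:
1. one of the two caps is home, held up under the lips by the spring: level, its axis within 2.2 mm of the well's axis (((horizontal distance between cap_a and magazine below 0.0022 m and angle between cap_a's own z axis and vertical below 0.06 rad and linear speed of cap_a below 0.02 m/s and z of cap_a in the frame of magazine between 0.079 and 0.107 m and contact force between cap_a and magazine above 4 N) or (horizontal distance between cap_b and magazine below 0.0022 m and angle between cap_b's own z axis and vertical below 0.06 rad and linear speed of cap_b below 0.02 m/s and z of cap_b in the frame of magazine between 0.079 and 0.107 m and contact force between cap_b and magazine above 4 N))), for 0.2 s.
At the end, for the whole second after the job is handed in: Both caps are under the lips in the magazine, one lying on the other (undersides 17 mm apart, within 1.5 mm; the upper one's underside 79 to 107 mm above the bench), at rest, level within 3.4 degrees, their axes within 2.2 mm of the well's axis (horizontal distance between each of cap_a, cap_b and magazine below 0.0022 m and angle between each of cap_a, cap_b's own z axis and vertical below 0.06 rad and linear speed of each of cap_a, cap_b below 0.02 m/s and ((z of cap_a in the frame of magazine between 0.079 and 0.107 m and z of cap_a in the frame of cap_b between 0.0155 and 0.0185 m) or (z of cap_b in the frame of magazine between 0.079 and 0.107 m and z of cap_b in the frame of cap_a between 0.0155 and 0.0185 m))); the robot touches nothing.
It fails at once if a cap is forced against the magazine (lips, cheeks, posts, front plate) with more than 28 N (contact force between any of cap_a, cap_b and magazine above 28 N).
It fails at once if the tin, the bottle or the spatula is moved by more than 15 mm (distance of any of tin, bottle, spatula from where it was at the start of the episode above 0.015 m).
It also fails if it takes over 64 s, if anything falls off the work surface, if the arm or the gripper's body presses on something with over 40 N, if the wrist force passes 120 N, or if a joint passes its speed limit or range.

## Robot

A 6-joint arm with a two-finger parallel gripper is mounted at the origin on the work surface. World frame = base frame: x ahead of the robot, y to its left, z up, the work surface at z = 0. Lengths are in m, angles in rad, forces in N, time in s.
With the tool pointing down it reaches from about 0.3 to 0.775 m from the base axis. Payload 14.6 kg.
Tool frame: the origin (TCP) lies on the centre line of the jaws, within the pads' length; the fingertips stand ctrl.tcp_to_tips ahead of it and the grasp point (between the pads) lies 2 mm behind it (ctrl.tcp_to_tips is the distance from the TCP to the fingertips, in m); z points along the fingers, y is the line along which they close (so a half turn about z gives the same grasp; the last joint's range is limited). The gripper opens to 94 mm and grips with 3 to 60 N. Pads are 16 mm wide; open, the fingers measure 119 mm over their backs; the gripper's body (75 mm by 177 mm) begins 78 mm behind the grasp point.
Start: joints at [-1.203, 0.3, 1.521, -0, 1.321, -0.067], TCP at [0.232, -0.499, 0.222] pointing down, gripper open.
Joint ranges: [-3.03, 3.03], [-0.79, 2.21], [0.23, 2.52], [-1.04, 4.18], [0, 3.07], [-2.55, 2.55]. Speed limits (rad/s): [2.22, 2.22, 2.57, 3.14, 3.14, 3.14].

## Interface

Orientations are given as [roll, pitch, yaw] about the fixed x, y, z axes, in that order (R = Rz(yaw) Ry(pitch) Rx(roll)).
In Python, from station import telemetry, viewer, hand_in, ctrl gives the robot as it stands.
- The arm moves only by the tool step_arm, never from a script. Its argument "plan" is a list of rows, each an object of numbers: "dx", "dy", "dz": the shift along the tool's x, y, z scaled (see below); "rx", "ry", "rz": the turn, a rotation vector about the tool's x, y, z scaled (see below); "claw": the closure, from 0 (fully open) to 1 (shut). In form: [{"dx": .., "dy": .., "dz": .., "rx": .., "ry": .., "rz": .., "claw": ..}, ...]. A call has 1 to 10 rows; each row shifts and turns the commanded pose from where the row before left it, along the tool's axes as they then stand; what a row does not reach is not made up. The controller multiplies each number of a shift by 0.1 m and each number of a turn by 90 degrees. A row lasts 1/10 s, in which the tool goes at most 50 mm and 8.59 degrees, less where a joint would pass 70% of its speed; a pose out of reach is approached as far as the arm can. A call with a number of a shift or a turn outside -1 to 1 is refused whole. A call with a gripper value outside its range is refused whole. The fingers move at their own pace and stop on an object; "grip_force" is the grip in N (left out, the last holds). Time passes only in rows, so rows that do not move let the fingers close. It gives the time, the measured TCP pose, the force, the opening and the grip force at its end, in the units of the state.
- telemetry.get_obs(): the state, without advancing time (a new reading comes with each control period).
- viewer.camera(name): name is "side" or "top"; returns a dict with "img" (480x640x3 uint8, red, green, blue), "z_map" (480x640 float32, m along the optical axis (not along the pixel's ray), 0 where there is no reading), "fx", "fy", "cx", "cy" (pixels), "dist" ([k1, k2, p1, p2, k3] as OpenCV has them; the pictures are not rectified), "R" (3x3) and "t" (3): a world point X has camera coordinates R X + t. Camera axes: x right, y down, z forward; pixel columns grow to the right and rows downward; lengths in m; the calibration is good to about 2 mm. A picture is of the moment at which its call begins.
- hand_in(): hands the job in; it is judged then, once.
Trained networks look in a picture, given as the dict that the camera call returned (one of the last four; its "shot" number tells which), for a name from the list of things; names that differ only in an ending like _2 or _b are one class to them, and where a whole thing is asked for, a point or a joint stands for the part that bears it (a point fixed in the world has none). Each returns a list of dicts, best first, with "score" (0 to 1); they miss things now and then, are a little off and sometimes report something else, mostly with a low value. They report only what shows in the picture. A call takes as long as a camera call. They do not tell look-alikes from the thing itself.
- viewer.recognise(target, picture): "rect" ([left, top, right, bottom] in pixels, round what is visible of it).
The state is a dict: "time_s": time; "qpos": joint angles; "joint_vel": joint speeds; "tau": joint torques, N m; "ee_pos": TCP position; "eef_rot": TCP orientation; "force": force on the tool from outside, world axes, zero at the start; "moment": the same for the moment, N m; "grip_width": finger opening in m; "grip_force": force on a finger pad.
Only numpy, scipy, OpenCV 4.12 (cv2) and the standard library are available. Lean on these libraries where they do the work, as an engineer would, in place of code of your own. Each camera call takes 0.05 s, during which the arm holds its last target. There are 200 camera calls.

## Working session

There is one attempt and no reset: what is moved stays moved. The work goes in short steps, Python scripts to look and compute and a tool call to move; the robot and the scene stay as the last step left them, time stands still between calls to the robot, and variables do not carry over. Pictures are saved under pics/ and viewed, at most 10 in all, crops included, and the job is handed in when it is done.

Besides the shell and the picture viewer there is one more tool, called after "Call:" by a JSON object that holds its "name" and its "arguments", one argument or row to a line. step_arm: Moves the arm, as the interface text tells. Shifts and turns lie within -1 to 1; 1 stands for 0.1 m of shift or 90 degrees of turn. Its arguments: {"type":"object","properties":{"plan":{"type":"array"},"grip_force":{"type":"number"}},"required":["plan"]}

```bash
mkdir -p pics; ls; cat > h.py <<'E'
import numpy as np, cv2
from station import telemetry, viewer, hand_in, ctrl
def rays(c,uv):
    K=np.array([[c["fx"],0,c["cx"]],[0,c["fy"],c["cy"]],[0,0,1.]])
    return cv2.undistortPoints(np.array(uv,float).reshape(-1,1,2),K,np.array(c["dist"],float)).reshape(-1,2)
def pts(c,uv):
    uv=np.array(uv).reshape(-1,2); n=rays(c,uv)
    z=c["z_map"][uv[:,1].astype(int),uv[:,0].astype(int)].astype(float)
    P=np.c_[n*z[:,None],z]
    return (P-np.array(c["t"]))@np.array(c["R"])
def cloud(c):
    v,u=np.mgrid[0:480,0:640]; return pts(c,np.c_[u.ravel(),v.ravel()]).reshape(480,640,3)
E
python3 - <<'E'
from h import *
o=telemetry.get_obs(); print({k:np.round(v,3).tolist() for k,v in o.items()}, ctrl.tcp_to_tips)
for n in("top","side"):
    c=viewer.camera(n); cv2.imwrite(f"pics/{n}0.png",c["img"][:,:,::-1]); np.save(f"{n}0.npy",c,allow_pickle=True)
    for t in("magazine","cap_a","tin","bottle","spatula"):
        for d in viewer.recognise(t,c):
            l,tp,r,b=d["rect"]; m=[(l+r)/2,(tp+b)/2]
            print(n,t,round(d["score"],2),np.round(d["rect"]).tolist(),pts(c,[m]).round(3).tolist())
E
```

```text
pics
{'time_s': 0.0, 'qpos': [-1.203, 0.3, 1.522, -0.0, 1.321, -0.067], 'joint_vel': [0.001, -0.001, -0.0, 0.001, 0.0, 0.0], 'tau': [0.001, -53.181, -35.274, 0.071, 0.025, -0.0], 'ee_pos': [0.232, -0.499, 0.222], 'eef_rot': [-3.14, -0.0, 0.435], 'force': [-0.129, -0.252, -0.623], 'moment': [-0.047, 0.018, -0.023], 'grip_force': 0.0, 'grip_width': 0.094} 0.017
top magazine 0.96 [254.0, 177.0, 318.0, 246.0] [[0.579, 0.026, 0.118]]
top cap_a 0.82 [150.0, 356.0, 185.0, 390.0] [[0.317, 0.244, 0.015]]
top cap_a 0.74 [427.0, 264.0, 462.0, 301.0] [[0.468, -0.251, 0.017]]
top cap_a 0.7 [207.0, 260.0, 244.0, 295.0] [[0.483, 0.144, 0.017]]
top cap_a 0.56 [148.0, 289.0, 185.0, 326.0] [[0.431, 0.249, 0.016]]
top tin 0.85 [146.0, 198.0, 186.0, 238.0] [[0.59, 0.248, 0.044]]
top bottle 0.88 [464.0, 100.0, 542.0, 186.0] [[0.67, -0.323, 0.174]]
top bottle 0.59 [145.0, 199.0, 184.0, 236.0] [[0.591, 0.252, 0.045]]
top spatula 0.68 [167.0, 88.0, 200.0, 191.0] [[0.753, 0.23, 0.008]]
side magazine 0.88 [251.0, 207.0, 325.0, 288.0] [[0.599, 0.043, 0.063]]
side cap_a 0.91 [352.0, 378.0, 389.0, 415.0] [[0.32, 0.252, 0.018]]
side cap_a 0.81 [295.0, 354.0, 334.0, 393.0] [[0.427, 0.254, 0.014]]
side cap_a 0.68 [383.0, 191.0, 407.0, 215.0] [[0.468, -0.247, 0.018]]
side cap_a 0.56 [296.0, 304.0, 328.0, 333.0] [[0.212, 0.686, 0.809]]
side tin 0.74 [215.0, 313.0, 250.0, 354.0] [[0.589, 0.264, 0.041]]
side bottle 0.89 [311.0, 88.0, 350.0, 174.0] [[0.672, -0.304, 0.127]]
side spatula 0.75 [133.0, 281.0, 226.0, 330.0] [[0.739, 0.236, 0.004]]
```

View pics/top0.png

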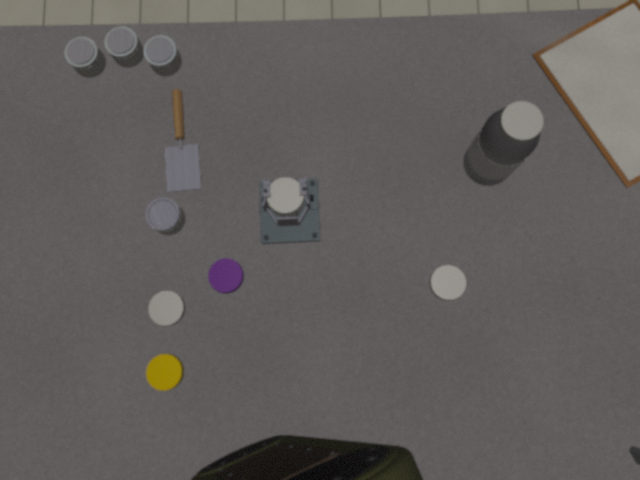

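View pics/side0.png

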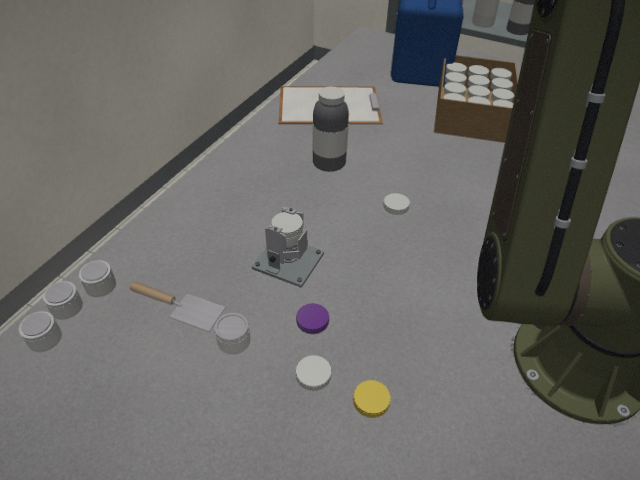

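```bash
python3 - <<'E'
from h import *
c=np.load("top0.npy",allow_pickle=True).item()
im=c["img"][160:265,235:340,::-1]; a=cv2.resize(im,None,fx=5,fy=5,interpolation=cv2.INTER_CUBIC)
cv2.imwrite("pics/magtop.png",a)
C=cloud(c)
for r in([150,356,185,390],[427,264,462,301],[207,260,244,295],[148,289,185,326]):
    u,v=(r[0]+r[2])//2,(r[1]+r[3])//2; print(r,c["img"][v,u])
print("cam",-np.array(c["R"]).T@c["t"])
s=C[160:265,235:340].reshape(-1,3)
for lo,hi in((.005,.015),(.08,.09),(.09,.1),(.1,.11),(.11,.12),(.12,.13),(.13,.14)):
    m=s[(s[:,2]>lo)&(s[:,2]<hi)]
    if len(m)>4: print(lo,len(m),m.min(0).round(3),m.max(0).round(3),m.mean(0).round(4),np.round(cv2.minAreaRect(m[:,:2].astype(np.float32)*1000)[1],1),cv2.minAreaRect(m[:,:2].astype(np.float32)*1000)[2])
E
```

```text
[150, 356, 185, 390] [154 133  18]
[427, 264, 462, 301] [149 148 142]
[207, 260, 244, 295] [ 90  50 109]
[148, 289, 185, 326] [143 141 136]
cam [ 0.34299548 -0.0435008   1.06678029]
0.005 1892 [ 0.509 -0.063  0.005] [0.707 0.131 0.015] [0.5876 0.0252 0.0103] [194.6 197.5] 89.45570373535156
0.08 69 [ 0.571 -0.011  0.08 ] [0.635 0.069 0.09 ] [0.5832 0.027  0.0859] [46.6 86.9] 28.19977378845215
0.09 125 [ 0.571 -0.01   0.09 ] [0.627 0.069 0.1  ] [0.583  0.0272 0.095 ] [47.  82.4] 15.942747116088867
0.1 75 [ 0.572 -0.01   0.1  ] [0.617 0.068 0.11 ] [0.5888 0.026  0.1055] [38.6 78.2] 9.152959823608398
0.11 1082 [ 0.577 -0.011  0.11 ] [0.64  0.068 0.12 ] [0.6078 0.029  0.1169] [79.2 63.1] 88.58018493652344
0.12 200 [ 0.579 -0.007  0.12 ] [0.635 0.065 0.125] [0.6174 0.0289 0.1215] [70.9 55.5] 89.08116912841797
```

The top view shows two white caps at px (449,282) and (166,308). The purple one at (226,276) and the yellow one at (164,372) are look-alikes. The magazine is at px (286,205), with its front towards the robot. In the side view the same two white caps are at (397,204) and (313,372).

View pics/magtop.png

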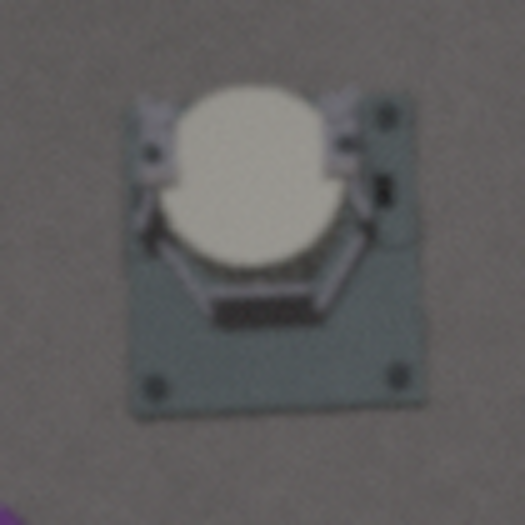

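```bash
cat >> h.py <<'E'
def onplane(c,uv,z):
    n=rays(c,uv); R=np.array(c["R"]); d=np.c_[n,np.ones(len(n))]@R; o=-R.T@np.array(c["t"])
    return o+d*((z-o[2])/d[:,2])[:,None]
def white(c,box,th=115):
    l,t,r,b=box; im=c["img"][t:b,l:r].astype(int)
    m=((im.min(2)>th)&(im.max(2)-im.min(2)<30)).astype(np.uint8)
    cs=max(cv2.findContours(m,cv2.RETR_EXTERNAL,cv2.CHAIN_APPROX_NONE)[0],key=cv2.contourArea)
    return cs.reshape(-1,2)+[l,t]
def circ(P):
    A=np.c_[2*P[:,:2],np.ones(len(P))]; s=np.linalg.lstsq(A,(P[:,:2]**2).sum(1),rcond=None)[0]
    return s[:2],np.sqrt(s[2]+s[:2]@s[:2])
E
python3 - <<'E'
from h import *
for n,boxes in(("top",[(420,255,475,310),(140,282,192,335),(255,165,318,222)]),("side",[(375,183,415,222),(288,346,340,400)])):
    c=np.load(n+"0.npy",allow_pickle=True).item()
    for b in boxes:
        w=white(c,b); (x,y),r=cv2.minEnclosingCircle(w.astype(np.float32)); 
        z=.117 if b[0]==255 else .017
        P=onplane(c,w,z); ce,rad=circ(P)
        el=cv2.fitEllipse(w.astype(np.float32)); print(n,b,len(w),ce.round(4),rad.round(4),"ellipse centre",onplane(c,[el[0]],z).round(4))
c=np.load("top0.npy",allow_pickle=True).item(); C=cloud(c)
s=C[160:265,235:340]
# plate mask by height
m=((s[...,2]>.0055)&(s[...,2]<.014)).astype(np.uint8)
im=c["img"][160:265,235:340].astype(int)
print("bench rgb",im[95,95],"plate",im[75,35])
g=((im[...,1]-im[...,0])>3).astype(np.uint8); g=cv2.morphologyEx(g,cv2.MORPH_OPEN,np.ones((2,2)))
cs=max(cv2.findContours(g,cv2.RETR_EXTERNAL,cv2.CHAIN_APPROX_NONE)[0],key=cv2.contourArea).reshape(-1,2)+[235,160]
P=onplane(c,cs,.01); R=cv2.minAreaRect((P[:,:2]*1000).astype(np.float32)); print("plate",R, cv2.boxPoints(R).round(1).tolist())
E
```

```text
top (420, 255, 475, 310) 97 [ 0.4691 -0.2566] 0.0303 ellipse centre [[ 0.4689 -0.2566  0.017 ]]
top (140, 282, 192, 335) 95 [0.4313 0.2516] 0.0299 ellipse centre [[0.4312 0.2516 0.017 ]]
top (255, 165, 318, 222) 102 [0.609  0.0283] 0.0294 ellipse centre [[0.6088 0.0282 0.117 ]]
side (375, 183, 415, 222) 154 [ 0.4716 -0.2549] 0.0707 ellipse centre [[ 0.4706 -0.2513  0.017 ]]
side (288, 346, 340, 400) 208 [0.4298 0.2524] 0.057 ellipse centre [[0.4286 0.255  0.017 ]]
bench rgb [94 91 91] plate [77 85 88]
plate ((606.6053466796875, 26.24026870727539), (117.97676086425781, 106.78907012939453), 1.133504033088684) [[546.5999755859375, 78.5], [548.7000122070312, -28.299999237060547], [666.5999755859375, -26.0], [664.5, 80.80000305175781]]
```

The crop shows the lips at left and right, level with the rear half of the white stack cap, and the front plate facing the robot. The magazine yaw is about +0.02 rad, its axis is at about (0.609, 0.028) and the lips' underside is at z≈0.118. I will grip each cap with the fingers along the magazine's x, so the rear finger passes through the slot and out between the posts. I start with the right-hand cap.

Call:
{"name": "step_arm", "arguments": {
  "plan": [
    {"rz": -0.092, "claw": 0},
    {"rz": -0.092, "claw": 0},
    {"rz": -0.092, "claw": 0},
    {"rz": -0.092, "claw": 0},
    {"rz": -0.092, "claw": 0},
    {"rz": -0.092, "claw": 0},
    {"rz": -0.092, "claw": 0},
    {"rz": -0.092, "claw": 0}
  ],
  "grip_force": 25
}}

```text
$.plan[0]: bad value
```

Call:
{"name": "step_arm", "arguments": {
  "plan": [
    {"dx": 0.297, "dy": 0.302, "dz": 0.1, "claw": 0},
    {"dx": 0.297, "dy": 0.302, "dz": 0.1, "claw": 0},
    {"dx": 0.297, "dy": 0.302, "dz": 0.1, "claw": 0},
    {"dx": 0.297, "dy": 0.302, "dz": 0.1, "claw": 0},
    {"dx": 0.297, "dy": 0.302, "dz": 0.1, "claw": 0},
    {"dx": 0.297, "dy": 0.302, "dz": 0.1, "claw": 0},
    {"dx": 0.297, "dy": 0.302, "dz": 0.1, "claw": 0},
    {"dx": 0.297, "dy": 0.302, "dz": 0.1, "claw": 0},
    {"claw": 0}
  ]
}}

```text
$.plan[0]: bad value
```

Call:
{"name": "step_arm", "arguments": {
  "plan": [
    {"dx": 0, "dy": 0, "dz": 0, "rx": 0, "ry": 0, "rz": -0.092, "claw": 0},
    {"dx": 0, "dy": 0, "dz": 0, "rx": 0, "ry": 0, "rz": -0.092, "claw": 0},
    {"dx": 0, "dy": 0, "dz": 0, "rx": 0, "ry": 0, "rz": -0.092, "claw": 0},
    {"dx": 0, "dy": 0, "dz": 0, "rx": 0, "ry": 0, "rz": -0.092, "claw": 0},
    {"dx": 0, "dy": 0, "dz": 0, "rx": 0, "ry": 0, "rz": -0.092, "claw": 0},
    {"dx": 0, "dy": 0, "dz": 0, "rx": 0, "ry": 0, "rz": -0.092, "claw": 0},
    {"dx": 0, "dy": 0, "dz": 0, "rx": 0, "ry": 0, "rz": -0.092, "claw": 0},
    {"dx": 0, "dy": 0, "dz": 0, "rx": 0, "ry": 0, "rz": -0.092, "claw": 0}
  ],
  "grip_force": 25
}}

```text
time_s: 1.4
ee_pos: [0.2317, -0.4988, 0.2225]
eef_rot: [3.142, 0.0, 1.597]
force: [-0.6, 0.4, -0.9]
grip_width: 0.0942
grip_force: 0.0
```

Call:
{"name": "step_arm", "arguments": {
  "plan": [
    {"dx": 0.297, "dy": 0.302, "dz": 0.1, "rx": 0, "ry": 0, "rz": 0, "claw": 0},
    {"dx": 0.297, "dy": 0.302, "dz": 0.1, "rx": 0, "ry": 0, "rz": 0, "claw": 0},
    {"dx": 0.297, "dy": 0.302, "dz": 0.1, "rx": 0, "ry": 0, "rz": 0, "claw": 0},
    {"dx": 0.297, "dy": 0.302, "dz": 0.1, "rx": 0, "ry": 0, "rz": 0, "claw": 0},
    {"dx": 0.297, "dy": 0.302, "dz": 0.1, "rx": 0, "ry": 0, "rz": 0, "claw": 0},
    {"dx": 0.297, "dy": 0.302, "dz": 0.1, "rx": 0, "ry": 0, "rz": 0, "claw": 0},
    {"dx": 0.297, "dy": 0.302, "dz": 0.1, "rx": 0, "ry": 0, "rz": 0, "claw": 0},
    {"dx": 0.297, "dy": 0.302, "dz": 0.1, "rx": 0, "ry": 0, "rz": 0, "claw": 0},
    {"dx": 0, "dy": 0, "dz": 0, "rx": 0, "ry": 0, "rz": 0, "claw": 0},
    {"dx": 0, "dy": 0, "dz": 0, "rx": 0, "ry": 0, "rz": 0, "claw": 0}
  ]
}}

```text
time_s: 2.4
ee_pos: [0.4686, -0.256, 0.1423]
eef_rot: [-3.141, -0.0, 1.593]
force: [-0.3, -0.0, -0.3]
grip_width: 0.0939
grip_force: 0.0
```

Call:
{"name": "step_arm", "arguments": {
  "plan": [
    {"dx": -0.006, "dy": 0, "dz": 0.35, "rx": 0, "ry": 0, "rz": 0, "claw": 0},
    {"dx": 0, "dy": 0, "dz": 0.35, "rx": 0, "ry": 0, "rz": 0, "claw": 0},
    {"dx": 0, "dy": 0, "dz": 0.35, "rx": 0, "ry": 0, "rz": 0, "claw": 0},
    {"dx": 0, "dy": 0, "dz": 0.153, "rx": 0, "ry": 0, "rz": 0, "claw": 0},
    {"dx": 0, "dy": 0, "dz": 0, "rx": 0, "ry": 0, "rz": 0, "claw": 0.3},
    {"dx": 0, "dy": 0, "dz": 0, "rx": 0, "ry": 0, "rz": 0, "claw": 1},
    {"dx": 0, "dy": 0, "dz": 0, "rx": 0, "ry": 0, "rz": 0, "claw": 1},
    {"dx": 0, "dy": 0, "dz": 0, "rx": 0, "ry": 0, "rz": 0, "claw": 1},
    {"dx": 0, "dy": 0, "dz": 0, "rx": 0, "ry": 0, "rz": 0, "claw": 1},
    {"dx": 0, "dy": 0, "dz": 0, "rx": 0, "ry": 0, "rz": 0, "claw": 1}
  ],
  "grip_force": 25
}}

```text
time_s: 3.4
ee_pos: [0.4688, -0.2575, 0.0232]
eef_rot: [3.14, 0.001, 1.591]
force: [-3.5, 0.2, 7.7]
grip_width: 0.0621
grip_force: 25.0
```

Call:
{"name": "step_arm", "arguments": {
  "plan": [
    {"dx": 0, "dy": 0, "dz": -0.3, "rx": 0, "ry": 0, "rz": 0, "claw": 1},
    {"dx": 0, "dy": 0, "dz": -0.4, "rx": 0, "ry": 0, "rz": 0, "claw": 1},
    {"dx": 0, "dy": 0, "dz": -0.4, "rx": 0, "ry": 0, "rz": 0, "claw": 1},
    {"dx": 0.1, "dy": 0.05, "dz": -0.35, "rx": 0, "ry": 0, "rz": 0, "claw": 1},
    {"dx": 0.3, "dy": 0.14, "dz": 0, "rx": 0, "ry": 0, "rz": 0, "claw": 1},
    {"dx": 0.4, "dy": 0.2, "dz": 0, "rx": 0, "ry": 0, "rz": 0, "claw": 1},
    {"dx": 0.4, "dy": 0.2, "dz": 0, "rx": 0, "ry": 0, "rz": 0, "claw": 1},
    {"dx": 0.4, "dy": 0.2, "dz": 0, "rx": 0, "ry": 0, "rz": 0, "claw": 1},
    {"dx": 0.4, "dy": 0.1, "dz": 0, "rx": 0, "ry": 0, "rz": 0, "claw": 1},
    {"dx": 0.3, "dy": 0.1, "dz": 0, "rx": 0, "ry": 0, "rz": 0, "claw": 1}
  ]
}}

```text
time_s: 4.4
ee_pos: [0.5631, -0.0227, 0.1675]
eef_rot: [3.141, -0.0, 1.592]
force: [-0.2, -0.9, 0.7]
grip_width: 0.0626
grip_force: 25.0
```

Call:
{"name": "step_arm", "arguments": {
  "plan": [
    {"dx": 0.3, "dy": 0.1, "dz": 0, "rx": 0, "ry": 0, "rz": 0, "claw": 1},
    {"dx": 0.23, "dy": 0.1, "dz": 0, "rx": 0, "ry": 0, "rz": 0, "claw": 1},
    {"dx": 0, "dy": 0, "dz": 0, "rx": 0, "ry": 0, "rz": 0, "claw": 1},
    {"dx": 0, "dy": 0, "dz": 0, "rx": 0, "ry": 0, "rz": 0, "claw": 1}
  ]
}}

```text
time_s: 4.8
ee_pos: [0.5816, 0.0283, 0.1672]
eef_rot: [-3.141, 0.0, 1.592]
force: [0.1, -0.6, 0.1]
grip_width: 0.0622
grip_force: 25.0
```

```bash
python3 - <<'E'
from h import *
c=viewer.camera("side"); cv2.imwrite("pics/s1.png",cv2.resize(c["img"][140:300,210:370,::-1],None,fx=3.5,fy=3.5,interpolation=cv2.INTER_CUBIC)); np.save("side1.npy",c,allow_pickle=True)
c=viewer.camera("top"); np.save("top1.npy",c,allow_pickle=True)
o=telemetry.get_obs(); print({k:np.round(o[k],4).tolist() for k in("time_s","ee_pos","eef_rot","force","moment","grip_width","grip_force")})
E
```

```text
{'time_s': 4.9, 'ee_pos': [0.5815, 0.0275, 0.1672], 'eef_rot': [-3.1415, 0.0001, 1.5902], 'force': [0.4239, -0.5237, 0.431], 'moment': [-0.043, -0.0962, -0.0153], 'grip_width': 0.0623, 'grip_force': 24.9998}
```

View pics/s1.png

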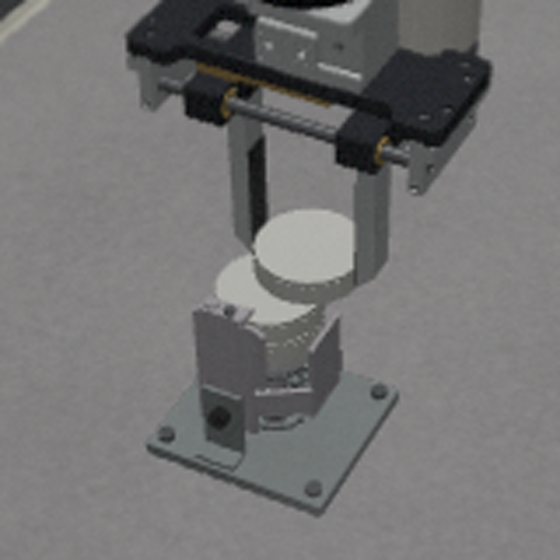

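The cap is held level in front of and above the stack: cap at crop px (305,245), stack at (265,290). Now I go down by feel.

Call:
{"name": "step_arm", "arguments": {
  "plan": [
    {"dx": 0, "dy": 0, "dz": 0.1, "rx": 0, "ry": 0, "rz": 0, "claw": 1},
    {"dx": 0, "dy": 0, "dz": 0.1, "rx": 0, "ry": 0, "rz": 0, "claw": 1},
    {"dx": 0, "dy": 0, "dz": 0.03, "rx": 0, "ry": 0, "rz": 0, "claw": 1},
    {"dx": 0, "dy": 0, "dz": 0, "rx": 0, "ry": 0, "rz": 0, "claw": 1},
    {"dx": 0, "dy": 0, "dz": 0, "rx": 0, "ry": 0, "rz": 0, "claw": 1}
  ]
}}

```text
time_s: 5.4
ee_pos: [0.5818, 0.0282, 0.1442]
eef_rot: [3.142, 0.0, 1.591]
force: [0.2, -0.4, 0.5]
grip_width: 0.0621
grip_force: 25.0
```

Call:
{"name": "step_arm", "arguments": {
  "plan": [
    {"dx": 0, "dy": 0, "dz": 0.01, "rx": 0, "ry": 0, "rz": 0, "claw": 1},
    {"dx": 0, "dy": 0, "dz": 0.01, "rx": 0, "ry": 0, "rz": 0, "claw": 1},
    {"dx": 0, "dy": 0, "dz": 0, "rx": 0, "ry": 0, "rz": 0, "claw": 1}
  ]
}}

```text
time_s: 5.7
ee_pos: [0.5817, 0.0284, 0.1421]
eef_rot: [-3.142, -0.0, 1.591]
force: [-0.6, 0.9, -1.5]
grip_width: 0.0622
grip_force: 25.0
```

Call:
{"name": "step_arm", "arguments": {
  "plan": [
    {"dx": 0, "dy": 0, "dz": 0.01, "rx": 0, "ry": 0, "rz": 0, "claw": 1},
    {"dx": 0, "dy": 0, "dz": 0.01, "rx": 0, "ry": 0, "rz": 0, "claw": 1},
    {"dx": 0, "dy": 0, "dz": 0, "rx": 0, "ry": 0, "rz": 0, "claw": 1}
  ]
}}

```text
time_s: 6.0
ee_pos: [0.5817, 0.0283, 0.1401]
eef_rot: [-3.142, -0.0, 1.591]
force: [0.2, 0.7, -0.6]
grip_width: 0.0622
grip_force: 25.0
```

Call:
{"name": "step_arm", "arguments": {
  "plan": [
    {"dx": 0, "dy": 0, "dz": 0.01, "rx": 0, "ry": 0, "rz": 0, "claw": 1},
    {"dx": 0, "dy": 0, "dz": 0.01, "rx": 0, "ry": 0, "rz": 0, "claw": 1},
    {"dx": 0, "dy": 0, "dz": 0, "rx": 0, "ry": 0, "rz": 0, "claw": 1}
  ]
}}

```text
time_s: 6.3
ee_pos: [0.5818, 0.0284, 0.1385]
eef_rot: [3.141, -0.0, 1.591]
force: [-2.5, 0.1, 5.0]
grip_width: 0.0622
grip_force: 25.0
```

Call:
{"name": "step_arm", "arguments": {
  "plan": [
    {"dx": 0, "dy": 0, "dz": 0.005, "rx": 0, "ry": 0, "rz": 0, "claw": 1},
    {"dx": 0, "dy": 0, "dz": 0, "rx": 0, "ry": 0, "rz": 0, "claw": 1}
  ]
}}

```text
time_s: 6.5
ee_pos: [0.5818, 0.0283, 0.1381]
eef_rot: [3.141, 0.0, 1.591]
force: [-1.9, -0.3, 5.9]
grip_width: 0.0622
grip_force: 25.0
```

Call:
{"name": "step_arm", "arguments": {
  "plan": [
    {"dx": 0, "dy": 0, "dz": 0.01, "rx": 0, "ry": 0, "rz": 0, "claw": 1},
    {"dx": 0, "dy": 0, "dz": 0.01, "rx": 0, "ry": 0, "rz": 0, "claw": 1},
    {"dx": 0, "dy": 0, "dz": 0, "rx": 0, "ry": 0, "rz": 0, "claw": 1}
  ]
}}

```text
time_s: 6.8
ee_pos: [0.5818, 0.0284, 0.136]
eef_rot: [3.141, -0.0, 1.591]
force: [-1.9, -0.9, 5.3]
grip_width: 0.0621
grip_force: 25.0
```

Call:
{"name": "step_arm", "arguments": {
  "plan": [
    {"dx": 0, "dy": 0, "dz": 0.02, "rx": 0, "ry": 0, "rz": 0, "claw": 1},
    {"dx": 0, "dy": 0, "dz": 0.02, "rx": 0, "ry": 0, "rz": 0, "claw": 1},
    {"dx": 0, "dy": 0, "dz": 0, "rx": 0, "ry": 0, "rz": 0, "claw": 1}
  ]
}}

```text
time_s: 7.1
ee_pos: [0.5818, 0.0283, 0.132]
eef_rot: [3.141, 0.0, 1.591]
force: [-2.8, 0.2, 6.6]
grip_width: 0.0624
grip_force: 25.0
```

Call:
{"name": "step_arm", "arguments": {
  "plan": [
    {"dx": 0, "dy": 0, "dz": 0.025, "rx": 0, "ry": 0, "rz": 0, "claw": 1},
    {"dx": 0, "dy": 0, "dz": 0.025, "rx": 0, "ry": 0, "rz": 0, "claw": 1},
    {"dx": 0, "dy": 0, "dz": 0.025, "rx": 0, "ry": 0, "rz": 0, "claw": 1},
    {"dx": 0, "dy": 0, "dz": 0, "rx": 0, "ry": 0, "rz": 0, "claw": 1}
  ]
}}

```text
time_s: 7.5
ee_pos: [0.5819, 0.0283, 0.1246]
eef_rot: [3.141, 0.0, 1.591]
force: [-2.5, 0.5, 6.7]
grip_width: 0.0623
grip_force: 25.0
```

Call:
{"name": "step_arm", "arguments": {
  "plan": [
    {"dx": 0, "dy": 0, "dz": 0.025, "rx": 0, "ry": 0, "rz": 0, "claw": 1},
    {"dx": 0, "dy": 0, "dz": 0.02, "rx": 0, "ry": 0, "rz": 0, "claw": 1},
    {"dx": 0, "dy": 0, "dz": 0, "rx": 0, "ry": 0, "rz": 0, "claw": 1}
  ]
}}

```text
time_s: 7.8
ee_pos: [0.5819, 0.0283, 0.1202]
eef_rot: [3.141, 0.0, 1.591]
force: [-3.1, -0.2, 8.0]
grip_width: 0.0623
grip_force: 25.0
```

Call:
{"name": "step_arm", "arguments": {
  "plan": [
    {"dx": 0, "dy": 0, "dz": 0.005, "rx": 0, "ry": 0, "rz": 0, "claw": 1},
    {"dx": 0, "dy": 0.02, "dz": 0, "rx": 0, "ry": 0, "rz": 0, "claw": 1},
    {"dx": 0, "dy": 0.02, "dz": 0, "rx": 0, "ry": 0, "rz": 0, "claw": 1},
    {"dx": 0, "dy": 0, "dz": 0, "rx": 0, "ry": 0, "rz": 0, "claw": 1}
  ]
}}

```text
time_s: 8.2
ee_pos: [0.5859, 0.0284, 0.1198]
eef_rot: [3.141, 0.0, 1.591]
force: [-3.2, 0.6, 8.1]
grip_width: 0.0623
grip_force: 25.0
```

Call:
{"name": "step_arm", "arguments": {
  "plan": [
    {"dx": 0, "dy": 0.01, "dz": 0, "rx": 0, "ry": 0, "rz": 0, "claw": 1},
    {"dx": 0, "dy": 0.01, "dz": 0, "rx": 0, "ry": 0, "rz": 0, "claw": 1},
    {"dx": 0, "dy": 0.01, "dz": 0, "rx": 0, "ry": 0, "rz": 0, "claw": 1}
  ]
}}

```text
time_s: 8.5
ee_pos: [0.5887, 0.0285, 0.1198]
eef_rot: [3.142, 0.0, 1.591]
force: [-6.1, -1.4, 7.8]
grip_width: 0.0624
grip_force: 25.0
```

Call:
{"name": "step_arm", "arguments": {
  "plan": [
    {"dx": 0, "dy": 0.01, "dz": 0, "rx": 0, "ry": 0, "rz": 0, "claw": 1},
    {"dx": 0, "dy": 0.01, "dz": 0, "rx": 0, "ry": 0, "rz": 0, "claw": 1},
    {"dx": 0, "dy": 0, "dz": 0, "rx": 0, "ry": 0, "rz": 0, "claw": 1}
  ]
}}

```text
time_s: 8.8
ee_pos: [0.5908, 0.0285, 0.1197]
eef_rot: [3.141, 0.0, 1.591]
force: [-4.1, 0.9, 8.1]
grip_width: 0.0625
grip_force: 25.0
```

Call:
{"name": "step_arm", "arguments": {
  "plan": [
    {"dx": 0, "dy": 0.01, "dz": 0, "rx": 0, "ry": 0, "rz": 0, "claw": 1},
    {"dx": 0, "dy": 0.01, "dz": 0, "rx": 0, "ry": 0, "rz": 0, "claw": 1},
    {"dx": 0, "dy": 0, "dz": 0, "rx": 0, "ry": 0, "rz": 0, "claw": 1}
  ]
}}

```text
time_s: 9.1
ee_pos: [0.5928, 0.0285, 0.1198]
eef_rot: [3.141, 0.0, 1.591]
force: [-4.0, -0.3, 8.0]
grip_width: 0.0623
grip_force: 25.0
```

Call:
{"name": "step_arm", "arguments": {
  "plan": [
    {"dx": 0, "dy": 0.015, "dz": 0, "rx": 0, "ry": 0, "rz": 0, "claw": 1},
    {"dx": 0, "dy": 0.015, "dz": 0, "rx": 0, "ry": 0, "rz": 0, "claw": 1},
    {"dx": 0, "dy": 0.015, "dz": 0, "rx": 0, "ry": 0, "rz": 0, "claw": 1}
  ]
}}

```text
time_s: 9.4
ee_pos: [0.5972, 0.0286, 0.1197]
eef_rot: [-3.142, 0.0, 1.591]
force: [-5.0, -0.2, 8.0]
grip_width: 0.0625
grip_force: 25.0
```

Call:
{"name": "step_arm", "arguments": {
  "plan": [
    {"dx": 0, "dy": 0.015, "dz": 0, "rx": 0, "ry": 0, "rz": 0, "claw": 1},
    {"dx": 0, "dy": 0.015, "dz": 0, "rx": 0, "ry": 0, "rz": 0, "claw": 1},
    {"dx": 0, "dy": 0, "dz": 0, "rx": 0, "ry": 0, "rz": 0, "claw": 1}
  ]
}}

```text
time_s: 9.7
ee_pos: [0.6004, 0.0287, 0.1198]
eef_rot: [3.141, 0.0, 1.591]
force: [-3.5, 0.1, 6.7]
grip_width: 0.0622
grip_force: 25.0
```

Call:
{"name": "step_arm", "arguments": {
  "plan": [
    {"dx": 0, "dy": 0.015, "dz": 0, "rx": 0, "ry": 0, "rz": 0, "claw": 1},
    {"dx": 0, "dy": 0.015, "dz": 0, "rx": 0, "ry": 0, "rz": 0, "claw": 1},
    {"dx": 0, "dy": 0, "dz": 0, "rx": 0, "ry": 0, "rz": 0, "claw": 1}
  ]
}}

```text
time_s: 10.0
ee_pos: [0.6033, 0.0288, 0.1198]
eef_rot: [3.141, 0.0, 1.591]
force: [-3.1, -0.5, 8.1]
grip_width: 0.0624
grip_force: 25.0
```

Call:
{"name": "step_arm", "arguments": {
  "plan": [
    {"dx": 0, "dy": 0.01, "dz": 0, "rx": 0, "ry": 0, "rz": 0, "claw": 1},
    {"dx": 0, "dy": 0.01, "dz": 0, "rx": 0, "ry": 0, "rz": 0, "claw": 1},
    {"dx": 0, "dy": 0, "dz": 0, "rx": 0, "ry": 0, "rz": 0, "claw": 1}
  ]
}}

```text
time_s: 10.3
ee_pos: [0.6052, 0.0288, 0.1197]
eef_rot: [3.142, 0.0, 1.591]
force: [-3.8, -0.2, 7.3]
grip_width: 0.0622
grip_force: 25.0
```

Call:
{"name": "step_arm", "arguments": {
  "plan": [
    {"dx": 0, "dy": 0.01, "dz": 0, "rx": 0, "ry": 0, "rz": 0, "claw": 1},
    {"dx": 0, "dy": 0, "dz": 0, "rx": 0, "ry": 0, "rz": 0, "claw": 1}
  ]
}}

```text
time_s: 10.5
ee_pos: [0.6062, 0.0288, 0.1198]
eef_rot: [3.141, 0.0, 1.591]
force: [-3.7, 0.2, 6.5]
grip_width: 0.0624
grip_force: 25.0
```

Call:
{"name": "step_arm", "arguments": {
  "plan": [
    {"dx": 0, "dy": 0.01, "dz": 0, "rx": 0, "ry": 0, "rz": 0, "claw": 1},
    {"dx": 0, "dy": 0, "dz": 0, "rx": 0, "ry": 0, "rz": 0, "claw": 1}
  ]
}}

```text
time_s: 10.7
ee_pos: [0.6072, 0.0288, 0.1198]
eef_rot: [-3.142, 0.0, 1.591]
force: [-5.0, -0.1, 7.1]
grip_width: 0.0627
grip_force: 25.0
```

Call:
{"name": "step_arm", "arguments": {
  "plan": [
    {"dx": 0, "dy": 0.005, "dz": 0, "rx": 0, "ry": 0, "rz": 0, "claw": 1},
    {"dx": 0, "dy": 0.005, "dz": 0, "rx": 0, "ry": 0, "rz": 0, "claw": 1}
  ]
}}

```text
time_s: 10.9
ee_pos: [0.6076, 0.0287, 0.1196]
eef_rot: [-3.14, 0.0, 1.591]
force: [-11.5, -1.6, 9.1]
grip_width: 0.0624
grip_force: 25.0
```

Call:
{"name": "step_arm", "arguments": {
  "plan": [
    {"dx": 0, "dy": 0.005, "dz": 0, "rx": 0, "ry": 0, "rz": 0, "claw": 1},
    {"dx": 0, "dy": 0, "dz": 0, "rx": 0, "ry": 0, "rz": 0, "claw": 1}
  ]
}}

```text
time_s: 11.1
ee_pos: [0.6078, 0.0286, 0.1194]
eef_rot: [-3.139, 0.0, 1.591]
force: [-12.2, -1.5, 8.4]
grip_width: 0.0622
grip_force: 25.0
```

Call:
{"name": "step_arm", "arguments": {
  "plan": [
    {"dx": 0, "dy": 0.005, "dz": 0, "rx": 0, "ry": 0, "rz": 0, "claw": 1},
    {"dx": 0, "dy": 0, "dz": 0, "rx": 0, "ry": 0, "rz": 0, "claw": 1}
  ]
}}

```text
time_s: 11.3
ee_pos: [0.608, 0.0286, 0.1193]
eef_rot: [-3.138, 0.001, 1.591]
force: [-13.1, -2.1, 8.9]
grip_width: 0.0624
grip_force: 25.0
```

It is home at the posts (about 9 N more than while sliding). I raise it to the lips, then open and lift off.

Call:
{"name": "step_arm", "arguments": {
  "plan": [
    {"dx": 0, "dy": 0, "dz": -0.01, "rx": 0, "ry": 0, "rz": 0, "claw": 1},
    {"dx": 0, "dy": 0, "dz": -0.005, "rx": 0, "ry": 0, "rz": 0, "claw": 1},
    {"dx": 0, "dy": 0, "dz": 0, "rx": 0, "ry": 0, "rz": 0, "claw": 1}
  ]
}}

```text
time_s: 11.6
ee_pos: [0.6082, 0.0283, 0.1205]
eef_rot: [-3.139, 0.001, 1.591]
force: [-8.6, -4.3, 5.3]
grip_width: 0.0624
grip_force: 25.0
```

Call:
{"name": "step_arm", "arguments": {
  "plan": [
    {"dx": 0, "dy": 0, "dz": 0, "rx": 0, "ry": 0, "rz": 0, "claw": 0.15},
    {"dx": 0, "dy": 0, "dz": 0, "rx": 0, "ry": 0, "rz": 0, "claw": 0.15},
    {"dx": 0, "dy": 0, "dz": 0, "rx": 0, "ry": 0, "rz": 0, "claw": 0.15},
    {"dx": 0, "dy": 0, "dz": 0, "rx": 0, "ry": 0, "rz": 0, "claw": 0.15}
  ]
}}

```text
time_s: 12.0
ee_pos: [0.6093, 0.0289, 0.1206]
eef_rot: [3.141, -0.0, 1.591]
force: [-0.4, -0.0, 0.1]
grip_width: 0.0795
grip_force: 0.0
```

Call:
{"name": "step_arm", "arguments": {
  "plan": [
    {"dx": 0, "dy": 0.03, "dz": 0, "rx": 0, "ry": 0, "rz": 0, "claw": 0.15},
    {"dx": 0, "dy": 0.03, "dz": 0, "rx": 0, "ry": 0, "rz": 0, "claw": 0.15},
    {"dx": 0, "dy": 0.01, "dz": 0, "rx": 0, "ry": 0, "rz": 0, "claw": 0.15},
    {"dx": 0, "dy": 0, "dz": 0, "rx": 0, "ry": 0, "rz": 0, "claw": 0.15}
  ]
}}

```text
time_s: 12.4
ee_pos: [0.6163, 0.029, 0.1205]
eef_rot: [-3.141, -0.0, 1.591]
force: [0.5, -0.6, -0.3]
grip_width: 0.0803
grip_force: 0.0
```

Call:
{"name": "step_arm", "arguments": {
  "plan": [
    {"dx": 0, "dy": 0.005, "dz": 0, "rx": 0, "ry": 0, "rz": 0, "claw": 0.15},
    {"dx": 0, "dy": 0.005, "dz": 0, "rx": 0, "ry": 0, "rz": 0, "claw": 0.15}
  ]
}}

```text
time_s: 12.6
ee_pos: [0.6167, 0.029, 0.1205]
eef_rot: [-3.14, -0.0, 1.591]
force: [-6.9, 0.0, 3.5]
grip_width: 0.0799
grip_force: 3.5
```

Call:
{"name": "step_arm", "arguments": {
  "plan": [
    {"dx": 0, "dy": 0.005, "dz": 0, "rx": 0, "ry": 0, "rz": 0, "claw": 0.15},
    {"dx": 0, "dy": 0, "dz": 0, "rx": 0, "ry": 0, "rz": 0, "claw": 0.15}
  ]
}}

```text
time_s: 12.8
ee_pos: [0.6168, 0.029, 0.1204]
eef_rot: [-3.139, 0.0, 1.591]
force: [-7.5, -0.3, 3.4]
grip_width: 0.0802
grip_force: 4.0
```

Call:
{"name": "step_arm", "arguments": {
  "plan": [
    {"dx": 0, "dy": 0.005, "dz": 0, "rx": 0, "ry": 0, "rz": 0, "claw": 0.15},
    {"dx": 0, "dy": 0.005, "dz": 0, "rx": 0, "ry": 0, "rz": 0, "claw": 0.15}
  ]
}}

```text
time_s: 13.0
ee_pos: [0.6172, 0.0288, 0.1203]
eef_rot: [-3.137, 0.001, 1.591]
force: [-13.2, -3.7, 4.9]
grip_width: 0.08
grip_force: 6.9
```

Call:
{"name": "step_arm", "arguments": {
  "plan": [
    {"dx": 0, "dy": -0.06, "dz": 0, "rx": 0, "ry": 0, "rz": 0, "claw": 0.1},
    {"dx": 0, "dy": -0.025, "dz": 0, "rx": 0, "ry": 0, "rz": 0, "claw": 0.1},
    {"dx": 0, "dy": 0, "dz": -0.1, "rx": 0, "ry": 0, "rz": 0, "claw": 0.1},
    {"dx": 0, "dy": 0, "dz": -0.4, "rx": 0, "ry": 0, "rz": 0, "claw": 0},
    {"dx": 0.4, "dy": -0.3, "dz": 0, "rx": 0, "ry": 0, "rz": 0, "claw": 0},
    {"dx": 0.4, "dy": -0.3, "dz": 0, "rx": 0, "ry": 0, "rz": 0, "claw": 0},
    {"dx": 0.4, "dy": -0.3, "dz": 0, "rx": 0, "ry": 0, "rz": 0, "claw": 0},
    {"dx": 0.4, "dy": -0.3, "dz": 0, "rx": 0, "ry": 0, "rz": 0, "claw": 0},
    {"dx": 0.4, "dy": -0.3, "dz": 0, "rx": 0, "ry": 0, "rz": 0, "claw": 0},
    {"dx": 0, "dy": 0, "dz": 0, "rx": 0, "ry": 0, "rz": 0, "claw": 0}
  ]
}}

```text
time_s: 14.0
ee_pos: [0.4537, 0.2295, 0.1719]
eef_rot: [3.14, -0.001, 1.596]
force: [-0.0, 0.4, 0.4]
grip_width: 0.0941
grip_force: 0.0
```

```bash
python3 - <<'E'
from h import *
c=viewer.camera("top"); np.save("top2.npy",c,allow_pickle=True)
o=telemetry.get_obs(); print({k:np.round(o[k],4).tolist() for k in("time_s","ee_pos","eef_rot","force")})
for i,c in((0,np.load("top0.npy",allow_pickle=True).item()),(2,c)):
    w=white(c,(255,165,318,222)); C=cloud(c); w2=white(c,(140,282,192,335))
    print(i,circ(onplane(c,w,.117)),C[190:210,280:292,2].mean(),circ(onplane(c,w2,.017)))
c=np.load("top2.npy",allow_pickle=True).item()
cv2.imwrite("pics/t2.png",cv2.resize(c["img"][150:340,130:330,::-1],None,fx=3,fy=3,interpolation=cv2.INTER_CUBIC))
E
```

```text
{'time_s': 14.05, 'ee_pos': [0.4553, 0.2278, 0.1718], 'eef_rot': [3.14, -0.0007, 1.5948], 'force': [0.441, 0.5721, 0.0178]}
0 (array([0.60902576, 0.02828482]), np.float64(0.029418036084242028)) 0.11705237321422608 (array([0.43133556, 0.2515691 ]), np.float64(0.02989953821613499))
2 (array([0.60798399, 0.02877359]), np.float64(0.030164516822584277)) 0.12093020758321431 (array([0.43276133, 0.24667071]), np.float64(0.02704990437309868))
```

View pics/t2.png

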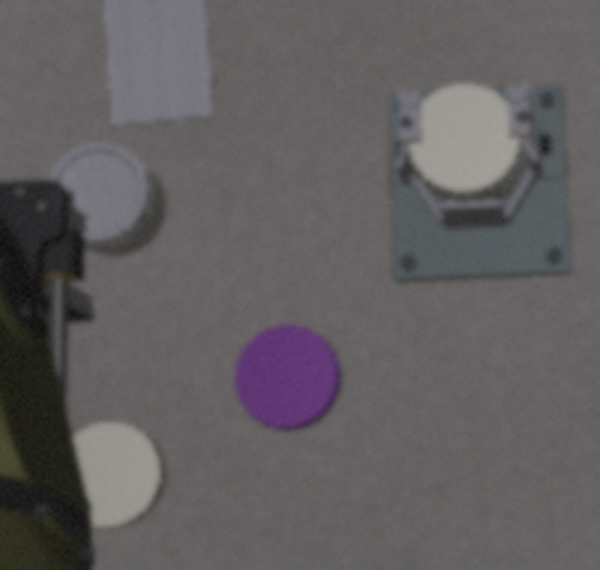

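The cap sits in the magazine between the lips. Its measured top is 4 mm higher than the first stack cap's, so I check its height and tilt.

```bash
python3 - <<'E'
from h import *
ims=[]
for i in(0,1,2):
    c=np.load(f"top{i}.npy",allow_pickle=True).item(); C=cloud(c)
    s=C[182:210,272:300].reshape(-1,3); d=np.hypot(s[:,0]-.6085,s[:,1]-.0285); s=s[(d<.022)&(s[:,2]>.1)]
    k=np.linalg.lstsq(np.c_[s[:,:2]-[.6085,.0285],np.ones(len(s))],s[:,2],rcond=None)[0]
    p=C[270:282,220:232,2]; l=C[220:236,270:300,2]
    # front part / rear part
    print(i,len(s),"tilt x,y",k[:2].round(3),"z",k[2].round(4),"std",s[:,2].std().round(4),"purple",p.mean().round(4),"plate",C[236:240,270:310,2].mean().round(4),"lipL",C[186:192,264:268,2].round(3).mean(),"lipR",C[186:192,302:306,2].mean().round(3))
    if i!=1: ims.append(cv2.resize(c["img"][165:235,250:330,::-1],None,fx=5,fy=5,interpolation=cv2.INTER_CUBIC))
cv2.imwrite("pics/cmp.png",np.hstack(ims))
E
```

```text
0 518 tilt x,y [0.009 0.008] z 0.1171 std 0.0017 purple 0.0175 plate 0.0236 lipL 0.121125 lipR 0.121
1 0 tilt x,y [0. 0.] z 0.0 std nan purple 0.5546 plate 0.5141 lipL 0.49545833333333333 lipR 0.484
2 513 tilt x,y [ 0.005 -0.008] z 0.1169 std 0.0017 purple 0.0175 plate 0.0107 lipL 0.12129166666666664 lipR 0.121
  ret = _var(a, axis=axis, dtype=dtype, out=out, ddof=ddof,
  arrmean = um.true_divide(arrmean, div, out=arrmean,
  ret = ret.dtype.type(ret / rcount)
```

View pics/cmp.png

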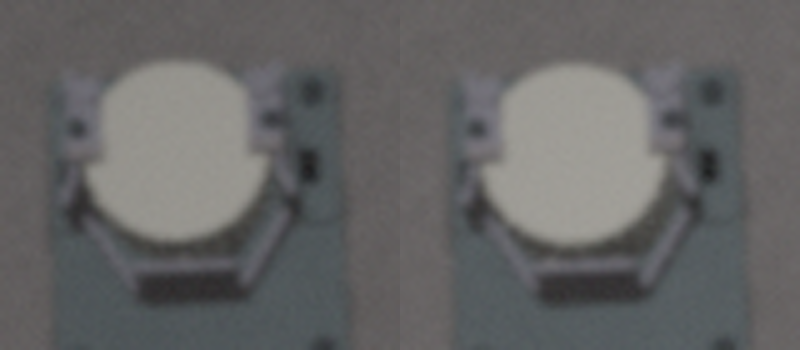

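The cap is level with its top at z=0.117 under the lips, about 1 mm short of where the first stack cap sat and about 0.5 mm to +y. That is in tolerance, and the next cap will drag it forward. Now the second white cap.

Call:
{"name": "step_arm", "arguments": {
  "plan": [
    {"dx": 0.24, "dy": -0.24, "dz": 0.3, "rx": 0, "ry": 0, "rz": 0, "claw": 0},
    {"dx": 0, "dy": 0, "dz": 0.4, "rx": 0, "ry": 0, "rz": 0, "claw": 0},
    {"dx": 0, "dy": 0, "dz": 0.3, "rx": 0, "ry": 0, "rz": 0, "claw": 0},
    {"dx": 0, "dy": 0, "dz": 0, "rx": 0, "ry": 0, "rz": 0, "claw": 0},
    {"dx": 0, "dy": 0, "dz": 0, "rx": 0, "ry": 0, "rz": 0, "claw": 0}
  ]
}}

```text
time_s: 14.55
ee_pos: [0.4328, 0.249, 0.0717]
eef_rot: [3.141, -0.0, 1.59]
force: [-0.3, -0.1, 0.6]
grip_width: 0.094
grip_force: 0.0
```

Call:
{"name": "step_arm", "arguments": {
  "plan": [
    {"dx": 0.025, "dy": -0.014, "dz": 0.25, "rx": 0, "ry": 0, "rz": 0, "claw": 0},
    {"dx": 0, "dy": 0, "dz": 0.195, "rx": 0, "ry": 0, "rz": 0, "claw": 0},
    {"dx": 0, "dy": 0, "dz": 0.05, "rx": 0, "ry": 0, "rz": 0, "claw": 0},
    {"dx": 0, "dy": 0, "dz": 0, "rx": 0, "ry": 0, "rz": 0, "claw": 0.3},
    {"dx": 0, "dy": 0, "dz": 0, "rx": 0, "ry": 0, "rz": 0, "claw": 0.3}
  ]
}}

```text
time_s: 15.05
ee_pos: [0.4313, 0.2521, 0.0227]
eef_rot: [3.14, -0.001, 1.591]
force: [0.3, 0.3, 0.5]
grip_width: 0.0813
grip_force: 0.0
```

Call:
{"name": "step_arm", "arguments": {
  "plan": [
    {"dx": 0, "dy": 0, "dz": 0, "rx": 0, "ry": 0, "rz": 0, "claw": 1},
    {"dx": 0, "dy": 0, "dz": 0, "rx": 0, "ry": 0, "rz": 0, "claw": 1},
    {"dx": 0, "dy": 0, "dz": 0, "rx": 0, "ry": 0, "rz": 0, "claw": 1},
    {"dx": 0, "dy": 0, "dz": 0, "rx": 0, "ry": 0, "rz": 0, "claw": 1},
    {"dx": 0, "dy": 0, "dz": 0, "rx": 0, "ry": 0, "rz": 0, "claw": 1}
  ],
  "grip_force": 25
}}

```text
time_s: 15.55
ee_pos: [0.4307, 0.252, 0.0218]
eef_rot: [3.141, -0.0, 1.591]
force: [-0.0, -1.4, 6.2]
grip_width: 0.0623
grip_force: 25.0
```

Call:
{"name": "step_arm", "arguments": {
  "plan": [
    {"dx": 0, "dy": 0, "dz": -0.3, "rx": 0, "ry": 0, "rz": 0, "claw": 1},
    {"dx": 0, "dy": 0, "dz": -0.4, "rx": 0, "ry": 0, "rz": 0, "claw": 1},
    {"dx": 0, "dy": 0, "dz": -0.4, "rx": 0, "ry": 0, "rz": 0, "claw": 1},
    {"dx": -0.1, "dy": 0.065, "dz": -0.35, "rx": 0, "ry": 0, "rz": 0, "claw": 1},
    {"dx": -0.3, "dy": 0.2, "dz": 0, "rx": 0, "ry": 0, "rz": 0, "claw": 1},
    {"dx": -0.4, "dy": 0.25, "dz": 0, "rx": 0, "ry": 0, "rz": 0, "claw": 1},
    {"dx": -0.4, "dy": 0.25, "dz": 0, "rx": 0, "ry": 0, "rz": 0, "claw": 1},
    {"dx": -0.4, "dy": 0.25, "dz": 0, "rx": 0, "ry": 0, "rz": 0, "claw": 1},
    {"dx": -0.4, "dy": 0.25, "dz": 0, "rx": 0, "ry": 0, "rz": 0, "claw": 1},
    {"dx": -0.25, "dy": 0.18, "dz": 0, "rx": 0, "ry": 0, "rz": 0, "claw": 1}
  ]
}}

```text
time_s: 16.55
ee_pos: [0.5803, 0.027, 0.1661]
eef_rot: [3.142, 0.0, 1.589]
force: [0.4, 0.6, 0.0]
grip_width: 0.0624
grip_force: 25.0
```

Call:
{"name": "step_arm", "arguments": {
  "plan": [
    {"dx": 0, "dy": 0, "dz": 0, "rx": 0, "ry": 0, "rz": 0, "claw": 1},
    {"dx": 0, "dy": 0, "dz": 0, "rx": 0, "ry": 0, "rz": 0, "claw": 1},
    {"dx": 0, "dy": 0, "dz": 0, "rx": 0, "ry": 0, "rz": 0, "claw": 1}
  ]
}}

```text
time_s: 16.85
ee_pos: [0.5788, 0.0307, 0.1662]
eef_rot: [-3.141, -0.0, 1.592]
force: [0.9, 0.1, -1.3]
grip_width: 0.0622
grip_force: 25.0
```

Call:
{"name": "step_arm", "arguments": {
  "plan": [
    {"dx": -0.025, "dy": 0.027, "dz": 0, "rx": 0, "ry": 0, "rz": 0, "claw": 1},
    {"dx": 0, "dy": 0, "dz": 0.1, "rx": 0, "ry": 0, "rz": 0, "claw": 1},
    {"dx": 0, "dy": 0, "dz": 0.1, "rx": 0, "ry": 0, "rz": 0, "claw": 1},
    {"dx": 0, "dy": 0, "dz": 0.04, "rx": 0, "ry": 0, "rz": 0, "claw": 1},
    {"dx": 0, "dy": 0, "dz": 0, "rx": 0, "ry": 0, "rz": 0, "claw": 1},
    {"dx": 0, "dy": 0, "dz": 0, "rx": 0, "ry": 0, "rz": 0, "claw": 1}
  ]
}}

```text
time_s: 17.45
ee_pos: [0.5821, 0.0274, 0.1421]
eef_rot: [-3.142, -0.0, 1.591]
force: [0.7, 0.5, -0.4]
grip_width: 0.0625
grip_force: 25.0
```

Call:
{"name": "step_arm", "arguments": {
  "plan": [
    {"dx": 0, "dy": 0, "dz": 0.01, "rx": 0, "ry": 0, "rz": 0, "claw": 1},
    {"dx": 0, "dy": 0, "dz": 0.01, "rx": 0, "ry": 0, "rz": 0, "claw": 1},
    {"dx": 0, "dy": 0, "dz": 0, "rx": 0, "ry": 0, "rz": 0, "claw": 1}
  ]
}}

```text
time_s: 17.75
ee_pos: [0.5821, 0.0273, 0.1401]
eef_rot: [3.142, 0.0, 1.591]
force: [0.1, 0.7, -0.6]
grip_width: 0.0625
grip_force: 25.0
```

Call:
{"name": "step_arm", "arguments": {
  "plan": [
    {"dx": 0, "dy": 0, "dz": 0.01, "rx": 0, "ry": 0, "rz": 0, "claw": 1},
    {"dx": 0, "dy": 0, "dz": 0.01, "rx": 0, "ry": 0, "rz": 0, "claw": 1},
    {"dx": 0, "dy": 0, "dz": 0, "rx": 0, "ry": 0, "rz": 0, "claw": 1}
  ]
}}

```text
time_s: 18.05
ee_pos: [0.5821, 0.0273, 0.1385]
eef_rot: [3.141, 0.0, 1.591]
force: [-2.3, -1.1, 3.1]
grip_width: 0.0623
grip_force: 25.0
```

Call:
{"name": "step_arm", "arguments": {
  "plan": [
    {"dx": 0.008, "dy": 0, "dz": 0.005, "rx": 0, "ry": 0, "rz": 0, "claw": 1},
    {"dx": 0, "dy": 0, "dz": 0.015, "rx": 0, "ry": 0, "rz": 0, "claw": 1},
    {"dx": 0, "dy": 0, "dz": 0.015, "rx": 0, "ry": 0, "rz": 0, "claw": 1},
    {"dx": 0, "dy": 0, "dz": 0, "rx": 0, "ry": 0, "rz": 0, "claw": 1}
  ]
}}

```text
time_s: 18.45
ee_pos: [0.5823, 0.0277, 0.1354]
eef_rot: [3.141, 0.001, 1.591]
force: [-4.5, -3.4, 8.7]
grip_width: 0.0626
grip_force: 25.0
```

Call:
{"name": "step_arm", "arguments": {
  "plan": [
    {"dx": 0, "dy": 0, "dz": 0.025, "rx": 0, "ry": 0, "rz": 0, "claw": 1},
    {"dx": 0, "dy": 0, "dz": 0.025, "rx": 0, "ry": 0, "rz": 0, "claw": 1},
    {"dx": 0, "dy": 0, "dz": 0.025, "rx": 0, "ry": 0, "rz": 0, "claw": 1},
    {"dx": 0, "dy": 0, "dz": 0.025, "rx": 0, "ry": 0, "rz": 0, "claw": 1},
    {"dx": 0, "dy": 0, "dz": 0, "rx": 0, "ry": 0, "rz": 0, "claw": 1}
  ]
}}

```text
time_s: 18.95
ee_pos: [0.5823, 0.0277, 0.1254]
eef_rot: [3.141, 0.001, 1.591]
force: [-3.7, -3.5, 7.0]
grip_width: 0.0625
grip_force: 25.0
```

Call:
{"name": "step_arm", "arguments": {
  "plan": [
    {"dx": 0, "dy": 0, "dz": 0.025, "rx": 0, "ry": 0, "rz": 0, "claw": 1},
    {"dx": 0, "dy": 0, "dz": 0.015, "rx": 0, "ry": 0, "rz": 0, "claw": 1},
    {"dx": 0, "dy": 0, "dz": 0, "rx": 0, "ry": 0, "rz": 0, "claw": 1}
  ]
}}

```text
time_s: 19.25
ee_pos: [0.5823, 0.0277, 0.1216]
eef_rot: [3.14, 0.001, 1.591]
force: [-3.1, -4.3, 8.7]
grip_width: 0.0625
grip_force: 25.0
```

Call:
{"name": "step_arm", "arguments": {
  "plan": [
    {"dx": 0, "dy": 0, "dz": 0.01, "rx": 0, "ry": 0, "rz": 0, "claw": 1},
    {"dx": 0, "dy": 0, "dz": 0.008, "rx": 0, "ry": 0, "rz": 0, "claw": 1},
    {"dx": 0, "dy": 0.02, "dz": 0, "rx": 0, "ry": 0, "rz": 0, "claw": 1},
    {"dx": 0, "dy": 0.02, "dz": 0, "rx": 0, "ry": 0, "rz": 0, "claw": 1},
    {"dx": 0, "dy": 0, "dz": 0, "rx": 0, "ry": 0, "rz": 0, "claw": 1}
  ]
}}

```text
time_s: 19.75
ee_pos: [0.5862, 0.0282, 0.1198]
eef_rot: [3.141, 0.0, 1.591]
force: [-5.5, -0.7, 10.2]
grip_width: 0.062
grip_force: 25.0
```

Call:
{"name": "step_arm", "arguments": {
  "plan": [
    {"dx": 0, "dy": 0.01, "dz": 0, "rx": 0, "ry": 0, "rz": 0, "claw": 1},
    {"dx": 0, "dy": 0.01, "dz": 0, "rx": 0, "ry": 0, "rz": 0, "claw": 1},
    {"dx": 0, "dy": 0.01, "dz": 0, "rx": 0, "ry": 0, "rz": 0, "claw": 1}
  ]
}}

```text
time_s: 20.05
ee_pos: [0.589, 0.0283, 0.1198]
eef_rot: [3.141, 0.0, 1.591]
force: [-8.2, -0.1, 11.8]
grip_width: 0.0623
grip_force: 25.0
```

Call:
{"name": "step_arm", "arguments": {
  "plan": [
    {"dx": 0, "dy": 0.01, "dz": 0, "rx": 0, "ry": 0, "rz": 0, "claw": 1},
    {"dx": 0, "dy": 0.01, "dz": 0, "rx": 0, "ry": 0, "rz": 0, "claw": 1},
    {"dx": 0, "dy": 0, "dz": 0, "rx": 0, "ry": 0, "rz": 0, "claw": 1}
  ]
}}

```text
time_s: 20.35
ee_pos: [0.5911, 0.0284, 0.1198]
eef_rot: [3.141, -0.0, 1.591]
force: [-6.4, -0.9, 10.9]
grip_width: 0.0626
grip_force: 25.0
```

Call:
{"name": "step_arm", "arguments": {
  "plan": [
    {"dx": 0, "dy": 0.015, "dz": 0, "rx": 0, "ry": 0, "rz": 0, "claw": 1},
    {"dx": 0, "dy": 0.015, "dz": 0, "rx": 0, "ry": 0, "rz": 0, "claw": 1},
    {"dx": 0, "dy": 0.015, "dz": 0, "rx": 0, "ry": 0, "rz": 0, "claw": 1}
  ]
}}

```text
time_s: 20.65
ee_pos: [0.5955, 0.0284, 0.1198]
eef_rot: [-3.142, 0.0, 1.591]
force: [-7.1, 0.9, 12.7]
grip_width: 0.0626
grip_force: 25.0
```

Call:
{"name": "step_arm", "arguments": {
  "plan": [
    {"dx": 0, "dy": 0.015, "dz": 0, "rx": 0, "ry": 0, "rz": 0, "claw": 1},
    {"dx": 0, "dy": 0.015, "dz": 0, "rx": 0, "ry": 0, "rz": 0, "claw": 1},
    {"dx": 0, "dy": 0.015, "dz": 0, "rx": 0, "ry": 0, "rz": 0, "claw": 1}
  ]
}}

```text
time_s: 20.95
ee_pos: [0.6, 0.0285, 0.1198]
eef_rot: [3.142, 0.0, 1.591]
force: [-7.1, -0.3, 10.7]
grip_width: 0.0625
grip_force: 25.0
```

Call:
{"name": "step_arm", "arguments": {
  "plan": [
    {"dx": 0, "dy": 0.015, "dz": 0, "rx": 0, "ry": 0, "rz": 0, "claw": 1},
    {"dx": 0, "dy": 0.015, "dz": 0, "rx": 0, "ry": 0, "rz": 0, "claw": 1},
    {"dx": 0, "dy": 0.01, "dz": 0, "rx": 0, "ry": 0, "rz": 0, "claw": 1}
  ]
}}

```text
time_s: 21.25
ee_pos: [0.604, 0.0286, 0.1198]
eef_rot: [-3.142, 0.0, 1.591]
force: [-7.4, 0.2, 10.8]
grip_width: 0.0623
grip_force: 25.0
```

Call:
{"name": "step_arm", "arguments": {
  "plan": [
    {"dx": 0, "dy": 0.01, "dz": 0, "rx": 0, "ry": 0, "rz": 0, "claw": 1},
    {"dx": 0, "dy": 0.01, "dz": 0, "rx": 0, "ry": 0, "rz": 0, "claw": 1},
    {"dx": 0, "dy": 0, "dz": 0, "rx": 0, "ry": 0, "rz": 0, "claw": 1}
  ]
}}

```text
time_s: 21.55
ee_pos: [0.606, 0.0286, 0.1198]
eef_rot: [3.141, 0.0, 1.591]
force: [-5.5, -0.1, 10.3]
grip_width: 0.0625
grip_force: 25.0
```

Call:
{"name": "step_arm", "arguments": {
  "plan": [
    {"dx": 0, "dy": 0.01, "dz": 0, "rx": 0, "ry": 0, "rz": 0, "claw": 1},
    {"dx": 0, "dy": 0, "dz": 0, "rx": 0, "ry": 0, "rz": 0, "claw": 1}
  ]
}}

```text
time_s: 21.75
ee_pos: [0.607, 0.0287, 0.1197]
eef_rot: [3.142, 0.0, 1.591]
force: [-6.2, -0.2, 11.6]
grip_width: 0.0623
grip_force: 25.0
```

Call:
{"name": "step_arm", "arguments": {
  "plan": [
    {"dx": 0, "dy": 0.005, "dz": 0, "rx": 0, "ry": 0, "rz": 0, "claw": 1},
    {"dx": 0, "dy": 0, "dz": 0, "rx": 0, "ry": 0, "rz": 0, "claw": 1}
  ]
}}

```text
time_s: 21.95
ee_pos: [0.6075, 0.0287, 0.1198]
eef_rot: [3.142, -0.0, 1.591]
force: [-6.4, -0.3, 11.1]
grip_width: 0.0624
grip_force: 25.0
```

Call:
{"name": "step_arm", "arguments": {
  "plan": [
    {"dx": 0, "dy": 0.005, "dz": 0, "rx": 0, "ry": 0, "rz": 0, "claw": 1},
    {"dx": 0, "dy": 0, "dz": 0, "rx": 0, "ry": 0, "rz": 0, "claw": 1}
  ]
}}

```text
time_s: 22.15
ee_pos: [0.6079, 0.0287, 0.1198]
eef_rot: [3.142, 0.0, 1.591]
force: [-5.6, -0.3, 11.5]
grip_width: 0.0624
grip_force: 25.0
```

Call:
{"name": "step_arm", "arguments": {
  "plan": [
    {"dx": 0, "dy": 0.005, "dz": 0, "rx": 0, "ry": 0, "rz": 0, "claw": 1},
    {"dx": 0, "dy": 0, "dz": 0, "rx": 0, "ry": 0, "rz": 0, "claw": 1}
  ]
}}

```text
time_s: 22.35
ee_pos: [0.6085, 0.0287, 0.1198]
eef_rot: [3.142, 0.0, 1.591]
force: [-5.9, -1.1, 11.5]
grip_width: 0.0623
grip_force: 25.0
```

Call:
{"name": "step_arm", "arguments": {
  "plan": [
    {"dx": 0, "dy": 0.005, "dz": 0, "rx": 0, "ry": 0, "rz": 0, "claw": 1},
    {"dx": 0, "dy": 0, "dz": 0, "rx": 0, "ry": 0, "rz": 0, "claw": 1}
  ]
}}

```text
time_s: 22.55
ee_pos: [0.609, 0.0287, 0.1198]
eef_rot: [3.142, -0.0, 1.591]
force: [-5.8, -0.0, 10.1]
grip_width: 0.0624
grip_force: 25.0
```

Call:
{"name": "step_arm", "arguments": {
  "plan": [
    {"dx": 0, "dy": 0.005, "dz": 0, "rx": 0, "ry": 0, "rz": 0, "claw": 1},
    {"dx": 0, "dy": 0, "dz": 0, "rx": 0, "ry": 0, "rz": 0, "claw": 1}
  ]
}}

```text
time_s: 22.75
ee_pos: [0.6094, 0.0287, 0.1197]
eef_rot: [-3.142, 0.0, 1.591]
force: [-6.6, -0.3, 10.8]
grip_width: 0.0623
grip_force: 25.0
```

Call:
{"name": "step_arm", "arguments": {
  "plan": [
    {"dx": 0, "dy": 0.003, "dz": 0, "rx": 0, "ry": 0, "rz": 0, "claw": 1},
    {"dx": 0, "dy": 0, "dz": 0, "rx": 0, "ry": 0, "rz": 0, "claw": 1}
  ]
}}

```text
time_s: 22.95
ee_pos: [0.6096, 0.0287, 0.1197]
eef_rot: [-3.141, 0.0, 1.591]
force: [-7.4, -0.4, 12.0]
grip_width: 0.0624
grip_force: 25.0
```

Call:
{"name": "step_arm", "arguments": {
  "plan": [
    {"dx": 0, "dy": 0.005, "dz": 0, "rx": 0, "ry": 0, "rz": 0, "claw": 1},
    {"dx": 0, "dy": 0, "dz": 0, "rx": 0, "ry": 0, "rz": 0, "claw": 1}
  ]
}}

```text
time_s: 23.15
ee_pos: [0.6097, 0.0287, 0.1197]
eef_rot: [-3.14, 0.0, 1.591]
force: [-10.8, -0.6, 12.9]
grip_width: 0.0622
grip_force: 25.0
```

Call:
{"name": "step_arm", "arguments": {
  "plan": [
    {"dx": 0, "dy": 0.004, "dz": 0, "rx": 0, "ry": 0, "rz": 0, "claw": 1},
    {"dx": 0, "dy": 0, "dz": 0, "rx": 0, "ry": 0, "rz": 0, "claw": 1}
  ]
}}

```text
time_s: 23.35
ee_pos: [0.6099, 0.0287, 0.1196]
eef_rot: [-3.139, 0.0, 1.591]
force: [-13.1, -1.1, 14.2]
grip_width: 0.0621
grip_force: 25.0
```

The second cap went about 1.8 mm further before meeting the posts (x≈0.6096). So the first cap was short of home, hung on one post. I release now, then push the lower cap's rim with the fingertip just above the front plate.

Call:
{"name": "step_arm", "arguments": {
  "plan": [
    {"dx": 0, "dy": 0, "dz": -0.01, "rx": 0, "ry": 0, "rz": 0, "claw": 1},
    {"dx": 0, "dy": 0, "dz": -0.005, "rx": 0, "ry": 0, "rz": 0, "claw": 1},
    {"dx": 0, "dy": 0, "dz": 0, "rx": 0, "ry": 0, "rz": 0, "claw": 1}
  ]
}}

```text
time_s: 23.65
ee_pos: [0.6098, 0.0287, 0.1201]
eef_rot: [-3.139, 0.0, 1.591]
force: [-7.9, -0.5, 5.0]
grip_width: 0.0626
grip_force: 25.0
```

Call:
{"name": "step_arm", "arguments": {
  "plan": [
    {"dx": 0, "dy": 0, "dz": 0, "rx": 0, "ry": 0, "rz": 0, "claw": 0.15},
    {"dx": 0, "dy": 0, "dz": 0, "rx": 0, "ry": 0, "rz": 0, "claw": 0.15},
    {"dx": 0, "dy": 0, "dz": 0, "rx": 0, "ry": 0, "rz": 0, "claw": 0.15},
    {"dx": 0, "dy": 0, "dz": 0, "rx": 0, "ry": 0, "rz": 0, "claw": 0.15},
    {"dx": 0, "dy": 0, "dz": 0, "rx": 0, "ry": 0, "rz": 0, "claw": 0.15}
  ]
}}

```text
time_s: 24.15
ee_pos: [0.6108, 0.0287, 0.1203]
eef_rot: [-3.142, -0.0, 1.591]
force: [-0.4, 0.3, 1.0]
grip_width: 0.0799
grip_force: 0.0
```

```bash
python3 - <<'E'
from h import *
o=telemetry.get_obs(); print({k:np.round(o[k],4).tolist() for k in("time_s","ee_pos","eef_rot","force","grip_width")})
c=viewer.camera("side"); np.save("side3.npy",c,allow_pickle=True)
cv2.imwrite("pics/s3.png",cv2.resize(c["img"][195:290,245:335,::-1],None,fx=6,fy=6,interpolation=cv2.INTER_CUBIC))
E
```

```text
{'time_s': 24.15, 'ee_pos': [0.6108, 0.0287, 0.1203], 'eef_rot': [-3.1416, -0.0, 1.5909], 'force': [-0.4205, 0.3271, 1.0131], 'grip_width': 0.0799}
```

View pics/s3.png

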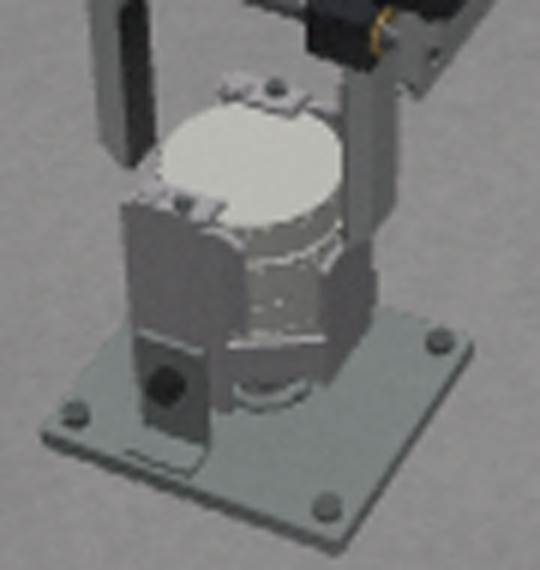

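The upper cap is seated under the lips: cap at (250,165), lips at (185,205) and (275,90). The lower cap's rim below it, near (290,255), seems to protrude slightly to the front. I lower the open fingers to feel the front plate.

Call:
{"name": "step_arm", "arguments": {
  "plan": [
    {"dx": 0, "dy": 0, "dz": 0.03, "rx": 0, "ry": 0, "rz": 0, "claw": 0.15},
    {"dx": 0, "dy": 0, "dz": 0.025, "rx": 0, "ry": 0, "rz": 0, "claw": 0.15},
    {"dx": 0, "dy": 0, "dz": 0, "rx": 0, "ry": 0, "rz": 0, "claw": 0.15}
  ]
}}

```text
time_s: 24.5
ee_pos: [0.6105, 0.0287, 0.1143]
eef_rot: [-3.141, -0.0, 1.591]
force: [0.3, 0.6, 0.5]
grip_width: 0.0798
grip_force: 0.0
```

Call:
{"name": "step_arm", "arguments": {
  "plan": [
    {"dx": 0, "dy": 0, "dz": 0.005, "rx": 0, "ry": 0, "rz": 0, "claw": 0.15},
    {"dx": 0, "dy": 0, "dz": 0, "rx": 0, "ry": 0, "rz": 0, "claw": 0.15}
  ]
}}

```text
time_s: 24.7
ee_pos: [0.6107, 0.0287, 0.1143]
eef_rot: [-3.142, 0.0, 1.591]
force: [-0.8, -0.1, 0.4]
grip_width: 0.08
grip_force: 0.0
```

Call:
{"name": "step_arm", "arguments": {
  "plan": [
    {"dx": 0, "dy": 0, "dz": 0.005, "rx": 0, "ry": 0, "rz": 0, "claw": 0.15},
    {"dx": 0, "dy": 0, "dz": 0, "rx": 0, "ry": 0, "rz": 0, "claw": 0.15}
  ]
}}

```text
time_s: 24.9
ee_pos: [0.6107, 0.0287, 0.1138]
eef_rot: [-3.142, 0.0, 1.591]
force: [-0.1, -0.6, 0.0]
grip_width: 0.0799
grip_force: 0.0
```

Call:
{"name": "step_arm", "arguments": {
  "plan": [
    {"dx": 0, "dy": 0, "dz": 0.005, "rx": 0, "ry": 0, "rz": 0, "claw": 0.15},
    {"dx": 0, "dy": 0, "dz": 0, "rx": 0, "ry": 0, "rz": 0, "claw": 0.15}
  ]
}}

```text
time_s: 25.1
ee_pos: [0.6107, 0.0288, 0.1133]
eef_rot: [-3.142, -0.0, 1.591]
force: [0.3, 0.3, -0.2]
grip_width: 0.08
grip_force: 0.0
```

Call:
{"name": "step_arm", "arguments": {
  "plan": [
    {"dx": 0, "dy": 0, "dz": 0.005, "rx": 0, "ry": 0, "rz": 0, "claw": 0.15},
    {"dx": 0, "dy": 0, "dz": 0, "rx": 0, "ry": 0, "rz": 0, "claw": 0.15}
  ]
}}

```text
time_s: 25.3
ee_pos: [0.6107, 0.0287, 0.1128]
eef_rot: [-3.142, -0.0, 1.591]
force: [0.1, -0.2, 0.1]
grip_width: 0.08
grip_force: 0.0
```

Call:
{"name": "step_arm", "arguments": {
  "plan": [
    {"dx": 0, "dy": 0, "dz": 0.005, "rx": 0, "ry": 0, "rz": 0, "claw": 0.15},
    {"dx": 0, "dy": 0, "dz": 0, "rx": 0, "ry": 0, "rz": 0, "claw": 0.15}
  ]
}}

```text
time_s: 25.5
ee_pos: [0.6107, 0.0287, 0.1123]
eef_rot: [-3.141, -0.0, 1.591]
force: [0.3, 0.0, 0.2]
grip_width: 0.08
grip_force: 0.0
```

Call:
{"name": "step_arm", "arguments": {
  "plan": [
    {"dx": 0, "dy": 0, "dz": 0.005, "rx": 0, "ry": 0, "rz": 0, "claw": 0.15},
    {"dx": 0, "dy": 0, "dz": 0, "rx": 0, "ry": 0, "rz": 0, "claw": 0.15}
  ]
}}

```text
time_s: 25.7
ee_pos: [0.6107, 0.0287, 0.1118]
eef_rot: [-3.142, -0.0, 1.591]
force: [0.8, 0.3, 0.1]
grip_width: 0.08
grip_force: 0.0
```

Call:
{"name": "step_arm", "arguments": {
  "plan": [
    {"dx": 0, "dy": 0, "dz": -0.018, "rx": 0, "ry": 0, "rz": 0, "claw": 0.15},
    {"dx": 0, "dy": 0.02, "dz": 0, "rx": 0, "ry": 0, "rz": 0, "claw": 0.15},
    {"dx": 0, "dy": 0.02, "dz": 0, "rx": 0, "ry": 0, "rz": 0, "claw": 0.15},
    {"dx": 0, "dy": 0, "dz": 0, "rx": 0, "ry": 0, "rz": 0, "claw": 0.15}
  ]
}}

```text
time_s: 26.1
ee_pos: [0.615, 0.0288, 0.1136]
eef_rot: [3.141, -0.0, 1.591]
force: [-1.2, 0.1, -0.2]
grip_width: 0.0798
grip_force: 0.0
```

Call:
{"name": "step_arm", "arguments": {
  "plan": [
    {"dx": 0, "dy": 0.005, "dz": 0, "rx": 0, "ry": 0, "rz": 0, "claw": 0.15},
    {"dx": 0, "dy": 0.005, "dz": 0, "rx": 0, "ry": 0, "rz": 0, "claw": 0.15}
  ]
}}

```text
time_s: 26.3
ee_pos: [0.6157, 0.0288, 0.1136]
eef_rot: [-3.141, 0.0, 1.591]
force: [-1.1, 0.2, -0.4]
grip_width: 0.0802
grip_force: 0.0
```

Call:
{"name": "step_arm", "arguments": {
  "plan": [
    {"dx": 0, "dy": 0.005, "dz": 0, "rx": 0, "ry": 0, "rz": 0, "claw": 0.15},
    {"dx": 0, "dy": 0, "dz": 0, "rx": 0, "ry": 0, "rz": 0, "claw": 0.15}
  ]
}}

```text
time_s: 26.5
ee_pos: [0.6163, 0.0288, 0.1136]
eef_rot: [-3.142, -0.0, 1.591]
force: [-0.1, 0.0, -0.2]
grip_width: 0.08
grip_force: 0.0
```

Call:
{"name": "step_arm", "arguments": {
  "plan": [
    {"dx": 0, "dy": 0.005, "dz": 0, "rx": 0, "ry": 0, "rz": 0, "claw": 0.15},
    {"dx": 0, "dy": 0, "dz": 0, "rx": 0, "ry": 0, "rz": 0, "claw": 0.15}
  ]
}}

```text
time_s: 26.7
ee_pos: [0.6168, 0.0288, 0.1137]
eef_rot: [3.142, 0.0, 1.591]
force: [-0.6, 0.9, 1.0]
grip_width: 0.0798
grip_force: 0.0
```

Call:
{"name": "step_arm", "arguments": {
  "plan": [
    {"dx": 0, "dy": 0.005, "dz": 0, "rx": 0, "ry": 0, "rz": 0, "claw": 0.15},
    {"dx": 0, "dy": 0, "dz": 0, "rx": 0, "ry": 0, "rz": 0, "claw": 0.15}
  ]
}}

```text
time_s: 26.9
ee_pos: [0.617, 0.0288, 0.1136]
eef_rot: [-3.141, -0.0, 1.591]
force: [-2.3, -0.4, 0.7]
grip_width: 0.0796
grip_force: 1.1
```

Call:
{"name": "step_arm", "arguments": {
  "plan": [
    {"dx": 0, "dy": 0.005, "dz": 0, "rx": 0, "ry": 0, "rz": 0, "claw": 0.15},
    {"dx": 0, "dy": 0, "dz": 0, "rx": 0, "ry": 0, "rz": 0, "claw": 0.15}
  ]
}}

```text
time_s: 27.1
ee_pos: [0.6172, 0.0288, 0.1135]
eef_rot: [-3.14, -0.0, 1.591]
force: [-5.7, 0.4, 2.4]
grip_width: 0.0799
grip_force: 2.8
```

Call:
{"name": "step_arm", "arguments": {
  "plan": [
    {"dx": 0, "dy": 0.003, "dz": 0, "rx": 0, "ry": 0, "rz": 0, "claw": 0.15},
    {"dx": 0, "dy": 0, "dz": 0, "rx": 0, "ry": 0, "rz": 0, "claw": 0.15}
  ]
}}

```text
time_s: 27.3
ee_pos: [0.6173, 0.0289, 0.1135]
eef_rot: [-3.139, -0.0, 1.591]
force: [-7.1, -0.2, 3.0]
grip_width: 0.0797
grip_force: 3.6
```

Call:
{"name": "step_arm", "arguments": {
  "plan": [
    {"dx": 0, "dy": 0.005, "dz": 0, "rx": 0, "ry": 0, "rz": 0, "claw": 0.15},
    {"dx": 0, "dy": 0, "dz": 0, "rx": 0, "ry": 0, "rz": 0, "claw": 0.15}
  ]
}}

```text
time_s: 27.5
ee_pos: [0.6174, 0.0289, 0.1134]
eef_rot: [-3.138, 0.0, 1.591]
force: [-9.9, 0.2, 5.1]
grip_width: 0.0801
grip_force: 5.0
```

Call:
{"name": "step_arm", "arguments": {
  "plan": [
    {"dx": -0.005, "dy": 0, "dz": 0, "rx": 0, "ry": 0, "rz": 0, "claw": 0.15},
    {"dx": -0.005, "dy": 0, "dz": 0, "rx": 0, "ry": 0, "rz": 0, "claw": 0.15},
    {"dx": 0, "dy": 0, "dz": 0, "rx": 0, "ry": 0, "rz": 0, "claw": 0.15}
  ]
}}

```text
time_s: 27.8
ee_pos: [0.6177, 0.0281, 0.1135]
eef_rot: [-3.139, -0.001, 1.591]
force: [-8.1, 1.8, 2.5]
grip_width: 0.0798
grip_force: 4.0
```

Call:
{"name": "step_arm", "arguments": {
  "plan": [
    {"dx": -0.003, "dy": 0.004, "dz": 0, "rx": 0, "ry": 0, "rz": 0, "claw": 0.15},
    {"dx": 0, "dy": 0, "dz": 0, "rx": 0, "ry": 0, "rz": 0, "claw": 0.15}
  ]
}}

```text
time_s: 28.0
ee_pos: [0.618, 0.0278, 0.1134]
eef_rot: [-3.139, -0.0, 1.591]
force: [-9.7, 1.1, 3.9]
grip_width: 0.0801
grip_force: 4.5
```

Call:
{"name": "step_arm", "arguments": {
  "plan": [
    {"dx": -0.003, "dy": 0.003, "dz": 0, "rx": 0, "ry": 0, "rz": 0, "claw": 0.15},
    {"dx": 0, "dy": 0, "dz": 0, "rx": 0, "ry": 0, "rz": 0, "claw": 0.15}
  ]
}}

```text
time_s: 28.2
ee_pos: [0.6182, 0.0275, 0.1134]
eef_rot: [-3.138, -0.0, 1.591]
force: [-9.1, 1.3, 4.4]
grip_width: 0.0805
grip_force: 4.9
```

Call:
{"name": "step_arm", "arguments": {
  "plan": [
    {"dx": 0, "dy": 0.004, "dz": 0, "rx": 0, "ry": 0, "rz": 0, "claw": 0.15},
    {"dx": 0, "dy": 0, "dz": 0, "rx": 0, "ry": 0, "rz": 0, "claw": 0.15}
  ]
}}

```text
time_s: 28.4
ee_pos: [0.6183, 0.0275, 0.1133]
eef_rot: [-3.137, -0.0, 1.591]
force: [-11.9, 1.0, 5.6]
grip_width: 0.0801
grip_force: 6.2
```

Call:
{"name": "step_arm", "arguments": {
  "plan": [
    {"dx": 0, "dy": 0.003, "dz": 0, "rx": 0, "ry": 0, "rz": 0, "claw": 0.15},
    {"dx": 0, "dy": 0, "dz": 0, "rx": 0, "ry": 0, "rz": 0, "claw": 0.15}
  ]
}}

```text
time_s: 28.6
ee_pos: [0.6183, 0.0275, 0.1133]
eef_rot: [-3.137, -0.0, 1.591]
force: [-13.9, 1.0, 6.0]
grip_width: 0.0796
grip_force: 7.1
```

Call:
{"name": "step_arm", "arguments": {
  "plan": [
    {"dx": 0.005, "dy": 0, "dz": 0, "rx": 0, "ry": 0, "rz": 0, "claw": 0.15},
    {"dx": 0.003, "dy": 0, "dz": 0, "rx": 0, "ry": 0, "rz": 0, "claw": 0.15},
    {"dx": 0, "dy": 0, "dz": 0, "rx": 0, "ry": 0, "rz": 0, "claw": 0.15}
  ]
}}

```text
time_s: 28.9
ee_pos: [0.6183, 0.0277, 0.1133]
eef_rot: [-3.137, 0.001, 1.591]
force: [-14.1, -3.6, 6.9]
grip_width: 0.0802
grip_force: 7.1
```

The lower cap advanced about 1.4 mm and is now flush and firm at home. I retreat.

Call:
{"name": "step_arm", "arguments": {
  "plan": [
    {"dx": 0, "dy": -0.04, "dz": 0, "rx": 0, "ry": 0, "rz": 0, "claw": 0.1},
    {"dx": 0, "dy": -0.05, "dz": 0, "rx": 0, "ry": 0, "rz": 0, "claw": 0.1},
    {"dx": 0, "dy": 0, "dz": -0.1, "rx": 0, "ry": 0, "rz": 0, "claw": 0.1},
    {"dx": 0, "dy": 0, "dz": -0.4, "rx": 0, "ry": 0, "rz": 0, "claw": 0.1},
    {"dx": 0, "dy": 0, "dz": -0.3, "rx": 0, "ry": 0, "rz": 0, "claw": 0.1},
    {"dx": -0.4, "dy": -0.2, "dz": 0, "rx": 0, "ry": 0, "rz": 0, "claw": 0},
    {"dx": -0.4, "dy": -0.2, "dz": 0, "rx": 0, "ry": 0, "rz": 0, "claw": 0},
    {"dx": -0.4, "dy": -0.2, "dz": 0, "rx": 0, "ry": 0, "rz": 0, "claw": 0},
    {"dx": -0.4, "dy": -0.2, "dz": 0, "rx": 0, "ry": 0, "rz": 0, "claw": 0},
    {"dx": -0.4, "dy": -0.2, "dz": 0, "rx": 0, "ry": 0, "rz": 0, "claw": 0}
  ]
}}

```text
time_s: 29.9
ee_pos: [0.5143, -0.1755, 0.1948]
eef_rot: [3.14, 0.001, 1.591]
force: [1.3, 0.1, 0.0]
grip_width: 0.0936
grip_force: 0.0
```

```bash
python3 - <<'E'
from h import *
c=viewer.camera("top"); s=viewer.camera("side")
o=telemetry.get_obs(); print({k:np.round(o[k],4).tolist() for k in("time_s","ee_pos","force")})
for i,k in((0,np.load("top0.npy",allow_pickle=True).item()),(4,c)):
    w=white(k,(255,165,318,222)); C=cloud(k); q=C[182:210,272:300].reshape(-1,3); d=np.hypot(q[:,0]-.6085,q[:,1]-.0285); q=q[(d<.022)&(q[:,2]>.1)]
    f=np.linalg.lstsq(np.c_[q[:,:2]-[.6085,.0285],np.ones(len(q))],q[:,2],rcond=None)[0]
    print(i,circ(onplane(k,w,.117)),"plane",f.round(4))
a=cv2.resize(c["img"][165:235,250:330,::-1],(400,350),interpolation=cv2.INTER_CUBIC); b=cv2.resize(s["img"][200:270,255:335,::-1],(400,350),interpolation=cv2.INTER_CUBIC)
cv2.imwrite("pics/fin.png",np.hstack([a,b]))
E
```

```text
{'time_s': 30.0, 'ee_pos': [0.5135, -0.1779, 0.1948], 'force': [-0.3108, 1.0284, 0.9287]}
0 (array([0.60902576, 0.02828482]), np.float64(0.029418036084242028)) plane [0.009  0.0079 0.1171]
4 (array([0.61184096, 0.02812269]), np.float64(0.03267578331013253)) plane [-0.0024  0.002   0.1168]
```

View pics/fin.png

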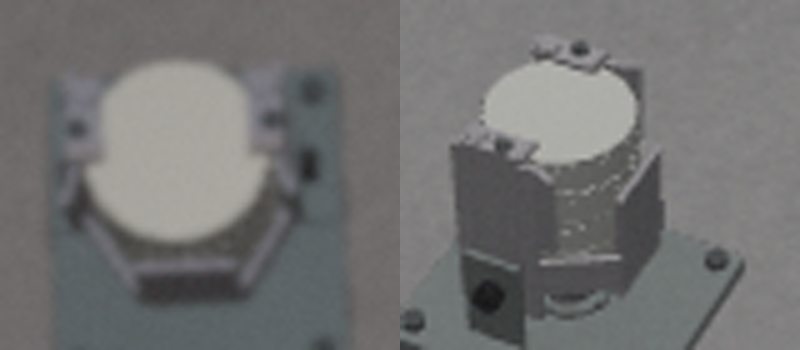

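The top cap now sits exactly where the original stack cap did (rim rows 60–240 in the crop), level at z=0.117. In the side view the caps line up without a step.

```bash
python3 -c "
from station import hand_in; print(hand_in())"
```

```text
the job is handed in; nothing more can be done
None
```

Both white caps are loaded under the lips and flush at the rear posts by feel and camera (wrist force stayed under 20 N at every check), the tin, bottle and spatula were not touched, and the job was handed in at about 30 s; it returned no verdict.

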